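# Lay a crosswise slat layer on a drying stack and prove its air gap with a blade gauge

### The arm

A 7-joint arm with a two-finger parallel gripper is mounted at the origin on the work surface. World frame = base frame: x ahead of the robot, y to its left, z up, the work surface at z = 0. Lengths are in m, angles in rad, forces in N, time in s.
With the tool pointing down it reaches from about 0.4 to 0.9 m from the base axis. Payload 5.5 kg.
Tool frame: the origin (TCP) lies between the finger pads; the fingertips stand 14 mm ahead of it and the grasp point (between the pads) lies 5 mm behind it (manip.tcp_to_tips is the distance from the TCP to the fingertips, in m); z points along the fingers, y is the line along which they close (so a half turn about z gives the same grasp; the last joint's range is limited). The gripper opens to 85 mm and grips with 20 to 120 N. Pads are 22 mm wide; open, the fingers measure 114 mm over their backs; the gripper's body (76 mm by 85 mm) begins 54 mm behind the grasp point. The pads swing forward as they close: fully open they stand 13 mm farther back than shut.
Start: joints at [-0.964, 0.501, -0.427, 1.55, 0.221, 1.138, -0.21], TCP at [0.219, 0.612, 0.245] pointing down, gripper open.
Joint ranges: [-2.88, 2.88], [-0.31, 2.03], [-1.54, 1.56], [0.2, 2.42], [-1.41, 4.55], [0.19, 2.02], [-2.57, 2.57]. Speed limits (rad/s): [2.57, 2.57, 3.14, 3.14, 3.14, 3.14, 3.14].

### API

Orientations are given as a rotation vector (axis times angle).
In Python, from cell import manip, cams, workorder gives the robot as it stands. The module is installed in compiled form; this text tells all that it offers.
- The arm moves only by the tool apply_moves, never from a script. Its argument "plan" is a list of rows, each a list of 4 numbers: the shift along the world's x, y, z normalised to -1 to 1, where 1 is 20 mm, then the turn about the world's z normalised to -1 to 1, where 1 is 0.1 rad. A call has 1 to 8 rows; each row shifts and turns the commanded pose from where the row before left it; what a row does not reach is not made up. A row lasts 1/12 s, in which the tool goes at most 41.7 mm and 7.16 degrees, less where a joint would pass 70% of its speed; a pose out of reach is approached as far as the arm can. A call with a number of a shift or a turn outside -1 to 1 is refused whole. A call with a gripper value outside its range is refused whole. "fingers" is the closure, from -1 (fully open) to 1 (shut), set as the call begins (left out, the last holds). The fingers move at their own pace and stop on an object; "grip_force" is the grip in N (left out, the last holds). Time passes only in rows, so rows that do not move let the fingers close. It gives the time, the measured TCP pose, the force, the opening and the grip force at its end, in the units of the state.
- manip.sense(): the state, without advancing time (a new reading comes with each control period).
- cams.get_image(name): name is "side" or "top"; returns the picture (400x640x3 uint8, blue, green, red); there is no depth.
- cams.camera_params(name): a dict with "mtx" (3x3 intrinsics, pixels), "xyz" and "rotation" of the camera in the world. Camera axes: x right, y down, z forward; pixel columns grow to the right and rows downward; lengths in m; the calibration is good to about 2 mm. A picture is of the moment at which its call begins. camera_params takes no time and is no camera call.
- workorder.sign_off(): hands the job in; it is judged then, once.
The state is a dict: "clock": time; "q": joint angles; "qd": joint speeds; "tau": joint torques, N m; "ee_pos": TCP position; "eef_rot": TCP orientation; "wrist_force": force on the tool from outside, world axes, zero at the start; "ft_torque": the same for the moment, N m; "finger_gap": opening from 0.0 (shut) to 1.0 (fully open); "grip_force": force on a finger pad.
Only numpy, scipy, OpenCV 4.12 (cv2) and the standard library are available. Lean on these libraries where they do the work, as an engineer would, in place of code of your own. Each camera call takes 0.05 s, during which the arm holds its last target. There are 200 camera calls.

### The job

Build up the little drying stack: lay the two loose wooden slats flat across its two lower slats, side by side and crosswise to them, one on each of the two places marked by pencil lines. Then slide the steel blade of the wooden-handled gauge, lying flat on the carrier board, into the open end of the gap between the lower slats and under the new layer until its wooden cross-bar is fully home against the slat ends, and leave it there. Leave the slats lying on their marks and do not knock or shift the jar, the tin or the sharpening stone.

Things in the scene. Friction and masses are not known exactly. Their poses are not given: they have to be found in the camera images.
- stack: drying stack fixed to the bench: dark wooden board 12 mm thick (x -105 to 85, y -75 to 75 mm) with two fixed lower slats along x, each 130 x 25 x 10 mm (x -65 to 65, centred y +-34.5 mm), tops at z 22 mm; between them a gap 44 wide, 10 high, open at the -x end, shut at +x by a stop (18 x 110 x 10 mm, centred x 74). Origin on the bench under the lower slats' middle, z up; yaw varies
- mouth (a point): middle of the open end of the gap, on the carrier board's upper face: x = -65, y = 0, z = 12 mm in the stack's frame; the blade enters from here towards the stack's +x
- place_near (a point): first marked place for a crosswise slat, between a pair of thin pencil lines 27 mm apart across each lower slat: x = -36, y = 0, z = 22 mm in the stack's frame, where the middle of the slat's underside should lie; the slat's length runs along the stack's y
- place_far (a point): second marked place, likewise, at x = +36, y = 0, z = 22 mm in the stack's frame
- slat_a: loose pale wooden slat 150 x 25 x 10 mm, alike to slat_b; it starts lying across the top of slat_b. Origin at the centre of its underside, x along its length, z up
- slat_b: loose pale wooden slat 150 x 25 x 10 mm; it starts flat on the bench under slat_a. Origin at the centre of its underside, x along its length, z up. Either slat may go to either place
- gauge: gauge: steel blade 40 wide, 5 mm thick, sticking out 110 mm to +x from a wooden cross-bar (20 in x, 76 in y, 20 high), with an upright wooden grip (22 in x, 24 in y, z 20 to 68 mm) on the bar. Origin at the centre of the bar's underside, level with the blade's; x along the blade, z up; bar's front face at x 10. Fully home its origin is at x -75, y 0, z 12 mm in the stack's frame, same yaw
- gauge_grip (a point): middle of the upright grip, 48 mm above the gauge's underside, straight above its origin
- gauge_tip (a point): middle of the blade's far end, on its underside, 120 mm from the gauge's origin along +x
- jar: amber glass jar with a metal cap, 66 mm diameter, 85 mm high, standing beside the way to the open end; bystander. Origin at the centre of its underside
- tin: plain metal tin, 64 mm diameter, 75 mm high, standing on the other side of that way (jar and tin may be swapped); bystander. Origin at the centre of its underside
- stone: grey sharpening stone on a low wooden base, 120 x 46 x 28 mm, lying beside the stack; bystander. Origin at the centre of its underside, x along its length
Mind the look-alikes: they are no part of the job. What is shaped like the slat_b but orange or yellow is not meant.

How it is judged:
By the outcome, as a careful person would: the job done as asked, in the order asked, and still so for the second after the job is handed in, with the robot touching nothing.
It also fails if it takes over 72 s, if anything falls off the work surface, if the arm or the gripper's body presses on something with over 40 N, if the wrist force passes 120 N, or if a joint passes its speed limit or range.

## Working session

There is one attempt and no reset: what is moved stays moved. The work goes in short steps, Python scripts to look and compute and a tool call to move; the robot and the scene stay as the last step left them, time stands still between calls to the robot, and variables do not carry over. Pictures are saved under pics/ and viewed, at most 10 in all, crops included, and the job is handed in when it is done.

Besides the shell and the picture viewer there is one more tool, called after "Call:" in YAML: its name, and indented under it one key for each argument. apply_moves: Moves the arm, as the interface text tells. Its arguments: {"type":"object","properties":{"plan":{"type":"array"},"fingers":{"type":"number"},"grip_force":{"type":"number"}},"required":["plan"]}

```bash
mkdir -p pics; python3 - <<'E'
from cell import manip, cams, workorder
import cv2,numpy as np
np.set_printoptions(precision=4,suppress=True)
for n in("top","side"):
    im=cams.get_image(n);cv2.imwrite(f"pics/{n}0.png",im);p=cams.camera_params(n);print(n,p)
s=manip.sense();print(s,manip.tcp_to_tips)
E
```

```text
top {'mtx': array([[482.9507,   0.    , 321.7246],
       [  0.    , 482.9507, 197.3516],
       [  0.    ,   0.    ,   1.    ]]), 'xyz': array([ 0.334 , -0.0466,  1.6355]), 'rotation': array([-2.1765,  2.1291, -0.1191])}
side {'mtx': array([[382.3052,   0.    , 317.6189],
       [  0.    , 382.3052, 197.7492],
       [  0.    ,   0.    ,   1.    ]]), 'xyz': array([-0.0128, -0.6849,  1.0383]), 'rotation': array([-2.314 ,  0.8325, -0.3308])}
{'clock': 0.1, 'q': array([-0.9638,  0.5018, -0.4269,  1.5513,  0.2208,  1.1383, -0.2103]), 'qd': array([ 0.0021, -0.0013, -0.0016, -0.0012, -0.0006,  0.0004,  0.0012]), 'tau': array([ -0.0116, -57.0806,  -5.8389, -28.1747,   0.0105,   0.0056,
        -0.    ]), 'ee_pos': array([0.2189, 0.6114, 0.2444]), 'eef_rot': array([-0.5371, -3.0949,  0.0027]), 'wrist_force': array([-0.2474,  0.7463, -0.4324]), 'ft_torque': array([0.0433, 0.0227, 0.0286]), 'grip_force': 0.0, 'finger_gap': 0.9967281618452773} 0.014
```

View pics/top0.png

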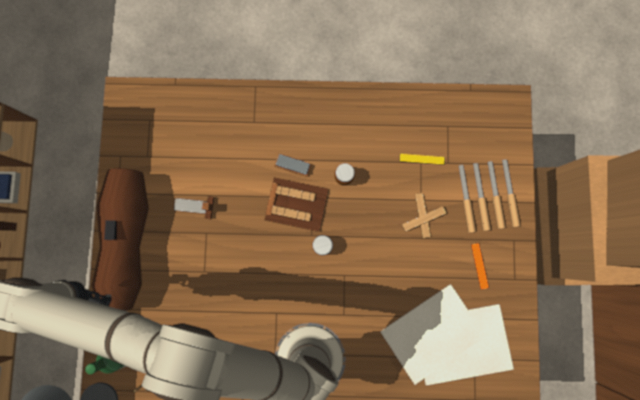

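View pics/side0.png

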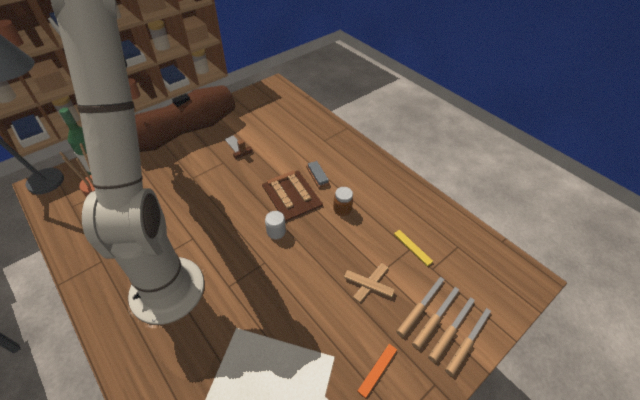

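The top view shows the stack at about (297,203), with jar (345,173) and tin (322,245) on the mouth side to its right. The gauge is at (195,207) with its blade pointing left, and the crossed slats are at (424,215). The orange and yellow bars are decoys.

```bash
cat > h.py <<'E'
import cv2,numpy as np
from scipy.spatial.transform import Rotation as R
from cell import manip,cams,workorder
np.set_printoptions(precision=4,suppress=True)
def ray(n,px,z):
    p=cams.camera_params(n);M=R.from_rotvec(p['rotation']).as_matrix()
    uv=np.atleast_2d(np.asarray(px,float));d=np.c_[uv,np.ones(len(uv))]@np.linalg.inv(p['mtx']).T@M.T
    return p['xyz']+d*((z-p['xyz'][2])/d[:,2])[:,None]
def proj(n,X):
    p=cams.camera_params(n);M=R.from_rotvec(p['rotation']).as_matrix()
    c=(np.atleast_2d(X)-p['xyz'])@M@p['mtx'].T
    return c[:,:2]/c[:,2:]
E
python3 - <<'E'
from h import *
t=cv2.imread('pics/top0.png');s=cv2.imread('pics/side0.png')
a=cv2.resize(t[140:260,170:370],None,fx=4,fy=4,interpolation=cv2.INTER_CUBIC)
cv2.imwrite('pics/c1.png',a)
b=cv2.resize(t[180:250,390:460],None,fx=5,fy=5,interpolation=cv2.INTER_CUBIC)
c=cv2.resize(s[245:315,330:410],None,fx=5,fy=5,interpolation=cv2.INTER_CUBIC)
d=cv2.resize(s[120:230,210:370],None,fx=5,fy=5,interpolation=cv2.INTER_CUBIC)
x=np.zeros((350,750,3),np.uint8);x[:,:350]=b;x[:,350:750]=c
cv2.imwrite('pics/c2.png',x);cv2.imwrite('pics/c3.png',d)
for n,px,z in[('top',(297,203),.012),('top',(424,215),.01),('top',(195,207),.005),('top',(345,173),.085),('top',(322,244),.075)]: print(px,ray(n,px,z))
h=cv2.cvtColor(t,cv2.COLOR_BGR2HSV)
for p in[(424,215),(410,223),(421,200),(390,215),(185,206),(209,206),(290,193),(300,203),(272,216),(345,173)]:print(p,h[p[1],p[0]])
E
```

```text
(297, 203) [[0.512  0.0578 0.012 ]]
(424, 215) [[ 0.4808 -0.3712  0.01  ]]
(195, 207) [[0.4916 0.405  0.005 ]]
(345, 173) [[ 0.6055 -0.1003  0.085 ]]
(322, 244) [[ 0.3742 -0.0305  0.075 ]]
(424, 215) [ 16 128 209]
(410, 223) [ 16 129 212]
(421, 200) [ 16 129 211]
(390, 215) [ 15 141 134]
(185, 206) [ 23  25 172]
(209, 206) [ 14 145  65]
(290, 193) [ 16 126 198]
(300, 203) [ 11 156 100]
(272, 216) [ 10 153 102]
(345, 173) [ 24  20 206]
```

View pics/c1.png

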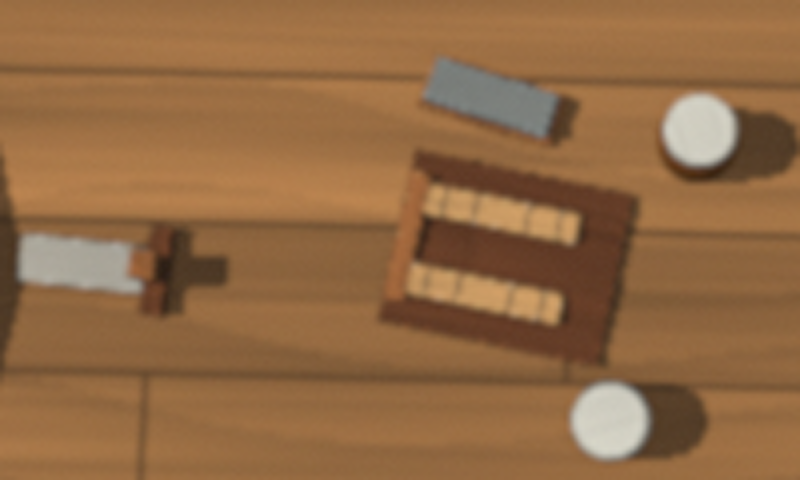

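View pics/c2.png

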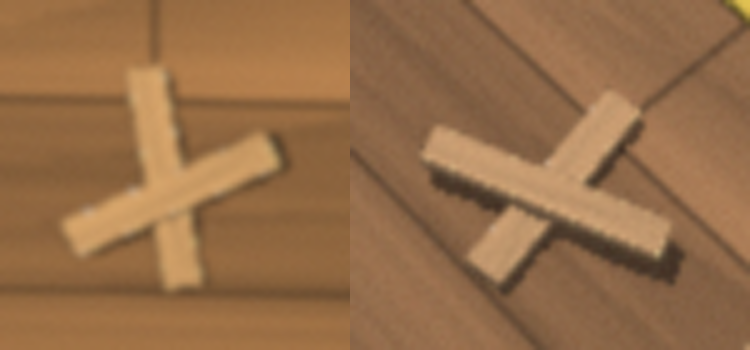

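Top crop: the stop is at the left end of the stack and the mouth at the right, between jar and tin. The gauge blade points left. In the cross, the slat running from lower-left to upper-right is on top, so that one is slat_a. Next I measure by masks.

```bash
cat >> h.py <<'E'
def wood(im):
    h=cv2.cvtColor(im,cv2.COLOR_BGR2HSV);return h
def pts(n,mask,z,box):
    x0,y0,x1,y1=box;v,u=np.nonzero(mask[y0:y1,x0:x1]);return ray(n,np.c_[u+x0,v+y0],z)[:,:2]
def pca(P):
    c=P.mean(0);w,V=np.linalg.eigh(np.cov((P-c).T));d=V[:,1];return c,d,np.ptp((P-c)@d),np.ptp((P-c)@V[:,0])
def slat_line(P,c,ang):
    c=np.array(c,float)
    for _ in range(8):
        d=np.array([np.cos(ang),np.sin(ang)]);n=np.array([-d[1],d[0]])
        a=(P-c)@d;b=(P-c)@n;k=(abs(b)<.017)&(abs(a)<.085)
        ends=k&(abs(a)>.028);co=np.polyfit(a[ends],b[ends],1)
        ang+=np.arctan(co[0]);c=c+n*co[1]+d*(a[k].max()+a[k].min())/2
    return c,ang,np.ptp(a[k]),np.ptp(b[ends])
E
python3 - <<'E'
from h import *
t=cv2.imread('pics/top0.png');s=cv2.imread('pics/side0.png')
for n,im,bc,bs in(('top',t,(395,185,455,245),(265,175,330,230)),('side',s,(338,258,402,306),(262,165,322,222))):
    h=cv2.cvtColor(im,cv2.COLOR_BGR2HSV)
    if n=='side':print(h[285,370],h[292,362],h[260,355],h[192,282],h[185,300],h[196,290])
    m=((h[...,2]>(182 if n=='top' else 150))&(h[...,1]<137)).astype(np.uint8)
    for nm,z,g in(('a',.02,.4),('b',.01,.4)):
        P=pts(n,m,z,bc)
        # angle init from top crop
        ang=np.deg2rad(-66 if nm=='a' else 8) if n=='top' else None
        c0=P.mean(0)
        for A in([-66] if nm=='a' else [8]): print(n,nm,len(P),*slat_line(P,c0,np.deg2rad(A+0.)))
    x0,y0,x1,y1=bs;sub=m[y0:y1,x0:x1]
    k,L,st,ce=cv2.connectedComponentsWithStats(sub)
    for i in range(1,k):
        if st[i,4]>30:
            v,u=np.nonzero(L==i);print(n,'lower',st[i],*pca(ray(n,np.c_[u+x0,v+y0],.022)[:,:2]))
E
```

```text
top a 539 [ 0.4688 -0.3673] -1.13636378882722 0.1466789044546916 0.024016421258563125
top b 539 [ 0.4821 -0.3655] 0.17890402401836414 0.14560956078343884 0.023978924120834744
top lower [17 13  6  7 36] [0.5513 0.1004] [-0.9398 -0.3416] 0.02267447775440442 0.020229007237615955
top lower [ 24  14  25  11 137] [0.5412 0.046 ] [0.1805 0.9836] 0.08207729563837896 0.02131321402341079
top lower [12 33  7  7 39] [0.4831 0.1127] [-0.9853  0.1709] 0.021096863043833382 0.0197824240006619
top lower [19 34 13  8 72] [0.4769 0.0782] [0.1407 0.9901] 0.04031662455574512 0.021593124472409027
top lower [33 37 12  8 62] [0.4687 0.0359] [0.1923 0.9813] 0.03825523747116455 0.02111650787581635
[ 15 108 198] [ 15 111 191] [ 13 128 134] [ 14 112 193] [ 15 111 189] [  9 143  96]
side a 1130 [ 0.4685 -0.3724] -1.1306275438775144 0.15080258152369289 0.025991851772928308
side b 1130 [ 0.4897 -0.3666] 0.2047374893937078 0.16858212096256386 0.033208416707350266
side lower [  9   0  39  35 336] [0.5476 0.1093] [0.0917 0.9958] 0.21242413366302526 0.06045603256219098
side lower [39  0 10 13 34] [0.6148 0.1094] [0.2809 0.9597] 0.0709757134852535 0.013955233869980524
side lower [  9  13  21  29 188] [0.476  0.0729] [0.202  0.9794] 0.14105106147347468 0.026614293675986396
side lower [  0  45  22  12 193] [0.3924 0.0045] [-0.8689  0.4951] 0.07121890323845707 0.05116011518585609
```

View pics/c3.png

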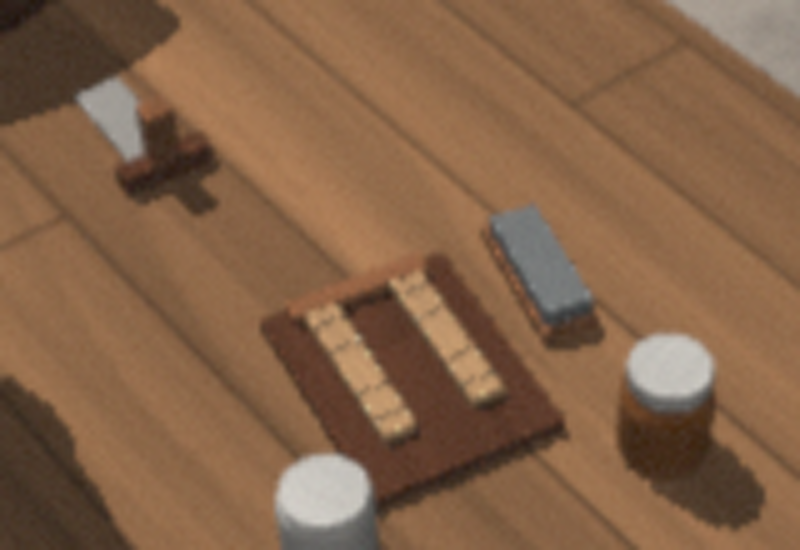

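```bash
cat > m.py <<'E'
from h import *
def stack_top(im):
    h=cv2.cvtColor(im,cv2.COLOR_BGR2HSV)
    x0,y0,x1,y1=265,175,330,235;g=h[y0:y1,x0:x1]
    m=((g[...,2]>150)&(g[...,1]<146)&(g[...,0]>13)).astype(np.uint8)
    d=((g[...,2]<120)).astype(np.uint8)
    # board: dark blob filled hull
    k,L,st,ce=cv2.connectedComponentsWithStats(d);i=1+st[1:,4].argmax()
    c,_=cv2.findContours((L==i).astype(np.uint8),cv2.RETR_EXTERNAL,cv2.CHAIN_APPROX_NONE)
    hull=cv2.convexHull(max(c,key=len))
    P=ray('top',hull[:,0]+[x0,y0],.012)[:,:2]
    r=cv2.minAreaRect((P*1000).astype(np.float32));print('board',r)
    inside=cv2.fillConvexPoly(np.zeros_like(m),hull,1);inside=cv2.erode(inside,np.ones((5,5)))
    m=cv2.morphologyEx(m*inside,cv2.MORPH_CLOSE,np.ones((3,3)))
    k,L,st,ce=cv2.connectedComponentsWithStats(m);o=[]
    for i in range(1,k):
        if st[i,4]>30:
            v,u=np.nonzero(L==i);q=pca(ray('top',np.c_[u+x0,v+y0],.022)[:,:2]);print('low',st[i,4],*q);o.append(q)
    return o
E
python3 - <<'E'
from m import *
t=cv2.imread('pics/top0.png');s=cv2.imread('pics/side0.png')
o=stack_top(t)
h=cv2.cvtColor(t,cv2.COLOR_BGR2HSV)
m=((h[...,1]<70)&(h[...,2]>120)).astype(np.uint8)
P=pts('top',m,.005,(168,190,215,222))
c,d,l,w=pca(P);print('blade',len(P),c,d,l,w,'tip',c+d*np.sign(d[1])*l/2)
g=h[190:222,195:225];print('bar dark mask');mm=(g[...,2]<85)
v,u=np.nonzero(mm);print(pca(ray('top',np.c_[u+195,v+190],.02)[:,:2]),len(u))
hs=cv2.cvtColor(s,cv2.COLOR_BGR2HSV);m=((hs[...,1]<80)&(hs[...,2]>120)).astype(np.uint8)
P=pts('side',m,.005,(222,130,240,156));c,d,l,w=pca(P);print('side blade',len(P),c,d,l,w)
# grip top
print('grip top', ray('side',(210+152/5,120+103/5),.068),ray('top',(170+143/4,140+263/4),.068))
# stack low slats side
P=ray('side',np.array([[405,285],[485,395],[325,315],[400,430]])/5+[210,120],.022);print(P)
# lids
for n,px,z in(('side',(210+670/5,120+368/5),.085),('side',(210+325/5,120+490/5),.075),('top',(170+700/4,140+130/4),.085),('top',(170+610/4,140+420/4),.075)):print(n,ray(n,px,z))
E
```

```text
board ((500.9737854003906, 56.19443130493164), (198.8193817138672, 164.25051879882812), 78.77303314208984)
low 283 [0.5448 0.0658] [0.1848 0.9828] 0.13060565286519488 0.025191758033684498
low 287 [0.4769 0.0791] [0.187  0.9824] 0.13059794084045645 0.02469836780764468
blade 348 [0.4969 0.4266] [0.1305 0.9914] 0.1095045824732318 0.04558891012228765 tip [0.504  0.4809]
bar dark mask
(array([0.4908, 0.3332]), array([-0.9284,  0.3717]), np.float64(0.06641268853731908), np.float64(0.05508989635144043)) 163
side blade 135 [0.4927 0.428 ] [0.2923 0.9563] 0.10075079689783606 0.04452570332709163
grip top [[0.4912 0.3519 0.068 ]] [[0.4904 0.3526 0.068 ]]
[[ 0.55    0.1133  0.022 ]
 [ 0.5288 -0.0064  0.022 ]
 [ 0.4868  0.1258  0.022 ]
 [ 0.4637  0.0058  0.022 ]]
side [[ 0.6055 -0.1077  0.085 ]]
side [[ 0.3721 -0.0395  0.075 ]]
top [[ 0.6072 -0.1002  0.085 ]]
top [[ 0.371  -0.0322  0.075 ]]
```

Call:
apply_moves:
  plan:
    - [1,-1,0,-0.5]
    - [1,-1,0,-0.5]
    - [1,-1,0,-0.5]
    - [1,-1,0,-0.5]
    - [1,-1,0,-0.5]
    - [1,-1,0,-0.5]
    - [1,-1,0,-0.5]
    - [1,-1,0,-0.5]
  fingers: -0.06
  grip_force: 40

```text
clock: 0.77
ee_pos: [0.3797, 0.4506, 0.2449]
eef_rot: [-1.145, -2.925, 0.001]
wrist_force: [0.9, 0.2, -0.3]
finger_gap: 0.529
grip_force: 0.0
```

Call:
apply_moves:
  plan:
    - [0.5,-1,0,-0.4]
    - [0.5,-1,0,-0.4]
    - [0.5,-1,0,-0.4]
    - [0.5,-1,0,-0.4]
    - [0.5,-1,0,-0.4]
    - [0.5,-1,0,-0.4]
    - [0.5,-1,0,-0.4]
    - [0.5,-1,0,-0.4]

```text
clock: 1.43
ee_pos: [0.4591, 0.2907, 0.245]
eef_rot: [-1.596, -2.706, 0.001]
wrist_force: [-1.2, -0.7, -0.9]
finger_gap: 0.529
grip_force: 0.0
```

Call:
apply_moves:
  plan:
    - [0.1,-1,0,0]
    - [0.1,-1,0,0]
    - [0.1,-1,0,0]
    - [0.1,-1,0,0]
    - [0.1,-1,0,0]
    - [0.1,-1,0,0]
    - [0.1,-1,0,0]
    - [0.1,-1,0,0]

```text
clock: 2.1
ee_pos: [0.4747, 0.1309, 0.245]
eef_rot: [-1.593, -2.707, 0.001]
wrist_force: [0.2, -0.9, -0.3]
finger_gap: 0.529
grip_force: 0.0
```

Call:
apply_moves:
  plan:
    - [0,-1,0,0]
    - [0,-1,0,0]
    - [0,-1,0,0]
    - [0,-1,0,0]
    - [0,-1,0,0]
    - [0,-1,0,0]
    - [0,-1,0,0]
    - [0,-1,0,0]

```text
clock: 2.77
ee_pos: [0.4746, -0.029, 0.245]
eef_rot: [-1.593, -2.707, 0.0]
wrist_force: [0.8, 0.3, 0.6]
finger_gap: 0.53
grip_force: 0.0
```

Call:
apply_moves:
  plan:
    - [0,-1,0,0]
    - [0,-1,0,0]
    - [0,-1,0,0]
    - [0,-1,0,0]
    - [0,-1,0,0]
    - [0,-1,0,0]
    - [0,-1,0,0]
    - [0,-1,0,0]

```text
clock: 3.43
ee_pos: [0.4746, -0.1888, 0.245]
eef_rot: [-1.593, -2.707, 0.0]
wrist_force: [0.3, -0.0, -0.0]
finger_gap: 0.527
grip_force: 0.0
```

Call:
apply_moves:
  plan:
    - [0,-1,0,-0.2]
    - [0,-1,0,-0.2]
    - [0,-1,-0.5,-0.2]
    - [0,-1,-0.5,-0.12]
    - [-0.1,-1,-1,0]
    - [-0.1,-1,-1,0]
    - [-0.1,-1,-1,0]
    - [0,-1,-1,0]

```text
clock: 4.1
ee_pos: [0.4684, -0.3492, 0.1441]
eef_rot: [-1.69, -2.648, 0.0]
wrist_force: [0.8, 0.1, -0.1]
finger_gap: 0.53
grip_force: 0.0
```

Call:
apply_moves:
  plan:
    - [0,-1,-1,0]
    - [0,0,-1,0]
    - [0,0,0,0]

```text
clock: 4.35
ee_pos: [0.4657, -0.3679, 0.1009]
eef_rot: [-1.689, -2.64, 0.001]
wrist_force: [-0.8, 0.2, -0.4]
finger_gap: 0.528
grip_force: 0.0
```

```bash
python3 - <<'E'
from h import *
t=cams.get_image('top');s=cams.get_image('side');cv2.imwrite('pics/t1.png',t);cv2.imwrite('pics/s1.png',s)
e=manip.sense()['ee_pos'];tip=e-[0,0,.014];print(e,proj('top',tip),proj('side',tip))
u,v=proj('side',tip)[0].astype(int);a=s[v-35:v+35,u-40:u+40]
u,v=proj('top',tip)[0].astype(int);b=t[v-35:v+35,u-40:u+40]
cv2.imwrite('pics/c4.png',cv2.resize(np.hstack([a,b]),None,fx=5,fy=5,interpolation=cv2.INTER_CUBIC))
E
```

```text
[ 0.4684 -0.3673  0.1044] [[427.8077 216.6943]] [[370.4025 268.8546]]
```

View pics/c4.png

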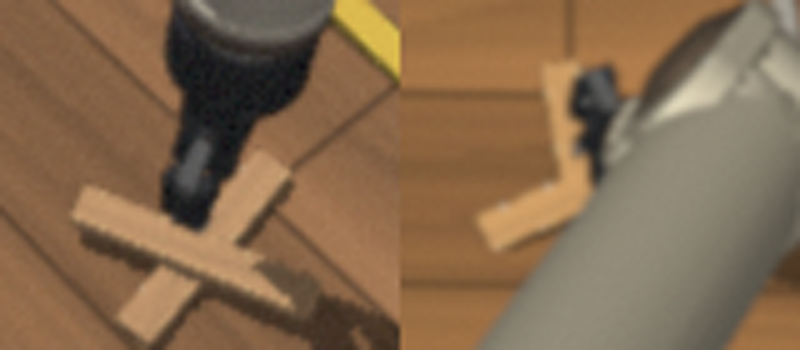

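The side view shows the fingers above slat_a's middle. The arm hides most of the top view. I go down and grasp.

Call:
apply_moves:
  plan:
    - [0,-0.1,-1,0]
    - [0,0,-1,0]
    - [0,0,-1,0]
    - [0,0,-0.6,0]
    - [0,0,-0.35,0]
    - [0,0,0,0]

```text
clock: 4.95
ee_pos: [0.469, -0.3691, 0.0258]
eef_rot: [-1.688, -2.648, -0.001]
wrist_force: [0.1, -0.6, -0.4]
finger_gap: 0.529
grip_force: 0.0
```

Call:
apply_moves:
  plan:
    - [0,0,0,0]
    - [0,0,0,0]
    - [0,0,0,0]
    - [0,0,0,0]
    - [0,0,0,0]
    - [0,0,0,0]
  fingers: 1

```text
clock: 5.45
ee_pos: [0.4701, -0.3707, 0.0278]
eef_rot: [1.688, 2.646, 0.0]
wrist_force: [-0.9, 0.7, 6.9]
finger_gap: 0.274
grip_force: 39.9
```

Call:
apply_moves:
  plan:
    - [0,0,0.25,0]
    - [0,0,0.5,0]
    - [0,0,1,0]
    - [0,0,1,0]
    - [0,0,1,0]
    - [0,0,0,0]

```text
clock: 5.95
ee_pos: [0.4713, -0.372, 0.1061]
eef_rot: [1.686, 2.642, -0.001]
wrist_force: [1.0, -1.2, 0.3]
finger_gap: 0.278
grip_force: 39.3
```

Call:
apply_moves:
  plan:
    - [0,0.5,1,0.5]
    - [0,1,1,1]
    - [0,1,1,1]
    - [0,1,1,1]
    - [0,1,1,1]
    - [0,1,0,1]
    - [0,1,0,1]
    - [0,1,0,1]

```text
clock: 6.62
ee_pos: [0.4689, -0.2191, 0.2019]
eef_rot: [0.595, 3.084, -0.0]
wrist_force: [-0.3, -0.6, -0.9]
finger_gap: 0.279
grip_force: 39.4
```

Call:
apply_moves:
  plan:
    - [0.2,1,0,1]
    - [0.2,1,0,0.9]
    - [0.2,1,0,0]
    - [0.2,1,0,0]
    - [0.2,1,0,0]
    - [0.2,1,0,0]
    - [0.2,1,0,0]
    - [0.2,1,0,0]

```text
clock: 7.28
ee_pos: [0.5007, -0.0591, 0.2013]
eef_rot: [-0.307, -3.126, 0.0]
wrist_force: [-0.0, -0.3, -0.6]
finger_gap: 0.276
grip_force: 39.4
```

Call:
apply_moves:
  plan:
    - [0.2,1,0,0]
    - [0.2,1,0,0]
    - [0.2,1,0,0]
    - [0.2,1,0,0]
    - [0,1,0,0]
    - [0,1,0,0]
    - [0,1,0,0]
    - [0,1,0,0]

```text
clock: 7.95
ee_pos: [0.5166, 0.1007, 0.2012]
eef_rot: [-0.307, -3.126, 0.001]
wrist_force: [0.4, -1.0, -0.9]
finger_gap: 0.276
grip_force: 39.4
```

```bash
python3 - <<'E'
from h import *
t=cams.get_image('top');s=cams.get_image('side');cv2.imwrite('pics/t2.png',t);cv2.imwrite('pics/s2.png',s)
S=manip.sense();e=S['ee_pos'];r=S['eef_rot'];print(e,r,np.rad2deg(2*np.arctan2(r[1],r[0]))-90,S['wrist_force'])
tip=e-[0,0,.017]
u,v=proj('side',tip)[0].astype(int);a=s[v-45:v+65,u-40:u+40];print('side org',u-40,v-45)
u,v=proj('top',tip)[0].astype(int);b=t[v-45:v+65,u-40:u+40];print('top org',u-40,v-45)
cv2.imwrite('pics/c5.png',cv2.resize(np.hstack([a,b]),None,fx=5,fy=5,interpolation=cv2.INTER_CUBIC))
E
```

```text
[0.5164 0.1042 0.2014] [-0.2983 -3.1271 -0.0031] -280.8998795258816 [-0.3146  0.2606  0.2484]
side org 242 104
top org 238 149
```

View pics/c5.png

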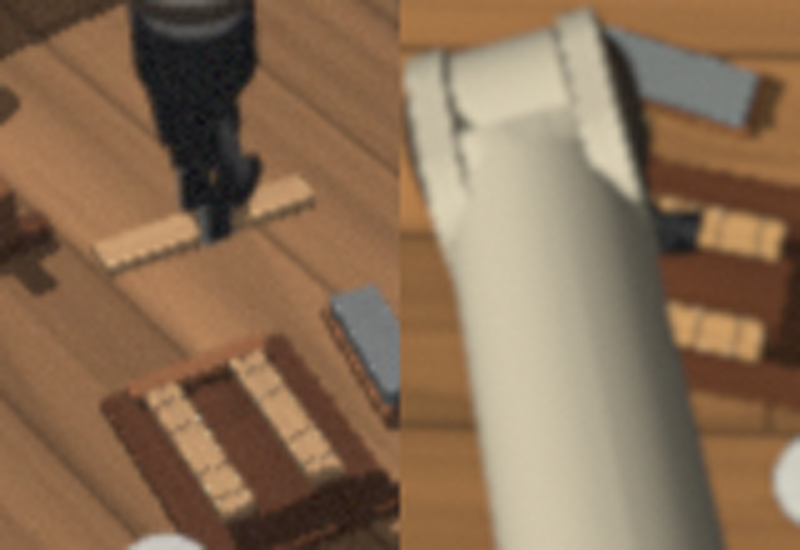

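The side view shows slat_a held level and about mid-length, above and beyond the stack's far end. I lower and measure against the lower slats.

Call:
apply_moves:
  plan:
    - [0.05,0.15,-1,0]
    - [0,0,-1,0]
    - [0,0,-1,0]
    - [0,0,-1,0]
    - [0,0,-1,0]
    - [0,0,-1,0]
    - [0,0,-1,0]
    - [0,0,0,0]

```text
clock: 8.72
ee_pos: [0.515, 0.1013, 0.0579]
eef_rot: [-0.307, -3.12, 0.004]
wrist_force: [-0.7, -0.8, -0.2]
finger_gap: 0.276
grip_force: 39.4
```

```bash
python3 - <<'E'
from h import *
t=cams.get_image('top');s=cams.get_image('side');cv2.imwrite('pics/t3.png',t);cv2.imwrite('pics/s3.png',s)
S=manip.sense();e=S['ee_pos'];r=S['eef_rot'];print(e,np.rad2deg(2*np.arctan2(r[1],r[0]))-90,S['wrist_force'])
# expected corners of held slat (bottom z=e-.0178) top face
zt=e[2]-.0178+.010
d=np.deg2rad(169.2);L=np.array([np.cos(d),np.sin(d)]);W=np.array([-L[1],L[0]])
C=[np.r_[e[:2]+a*L*.075+b*W*.0125,zt] for a,b in((1,1),(1,-1),(-1,-1),(-1,1))]
print(proj('side',C),proj('top',C))
a=s[150:240,240:340];cv2.imwrite('pics/c6.png',cv2.resize(a,None,fx=6,fy=6,interpolation=cv2.INTER_CUBIC))
E
```

```text
[0.5174 0.1022 0.061 ] -281.25011494793864 [ 0.2685 -0.7229 -0.3636]
[[267.4278 186.5153]
 [264.4915 181.8836]
 [302.3351 167.6415]
 [305.5531 171.9622]] [[281.5653 222.7015]
 [274.1461 221.1131]
 [284.1346 177.0068]
 [291.4781 178.5534]]
```

View pics/c6.png

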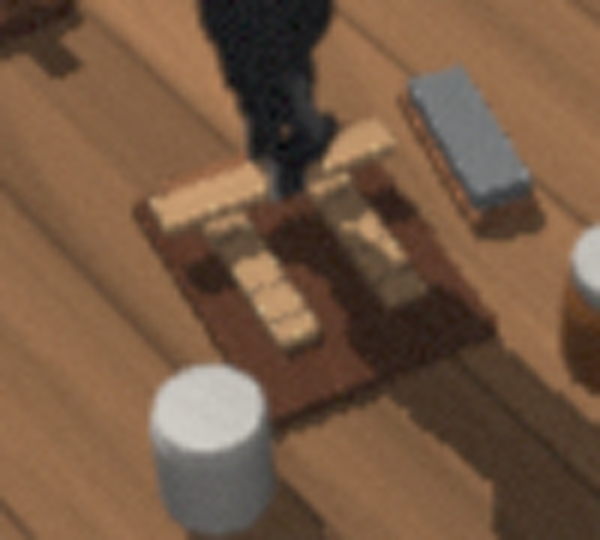

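```bash
cat >> h.py <<'E'
def avg(k=5):
    A=[]
    for _ in range(k):
        cams.get_image('top');S=manip.sense();r=S['eef_rot'];A.append(np.r_[S['ee_pos'],np.rad2deg(2*np.arctan2(r[1],r[0]))%360-90,S['wrist_force']])
    A=np.array(A);print('avg',A.mean(0),'sd',A.std(0)[:4],'clock',S['clock'])
    return A.mean(0)
E
python3 -c "
from h import *
avg()"
```

```text
avg [ 0.519   0.1029  0.0625 78.7666  0.1743 -0.1    -0.3468] sd [0.0003 0.0002 0.0003 0.0066] clock 9.0667
```

Call:
apply_moves:
  plan:
    - [-0.07,0.25,0,0.075]
    - [0,0,-0.5,0]
    - [0,0,-0.4,0]
    - [0,0,0,0]
    - [0,0,0,0]
    - [0,0,0,0]

```text
clock: 9.57
ee_pos: [0.5163, 0.1078, 0.0429]
eef_rot: [-0.295, -3.127, 0.001]
wrist_force: [0.3, -0.4, -0.5]
finger_gap: 0.275
grip_force: 39.4
```

```bash
python3 -c "
from h import *
avg(3)"
```

```text
avg [ 0.5167  0.1079  0.0433 79.2084  0.0197 -0.0964 -0.335 ] sd [0.0001 0.     0.0001 0.001 ] clock 9.7167
```

Call:
apply_moves:
  plan:
    - [0.04,0,-0.1,0]
    - [0,0,0,0]
    - [0,0,-0.05,0]
    - [0,0,0,0]

```text
clock: 10.05
ee_pos: [0.5174, 0.1079, 0.0402]
eef_rot: [-0.295, -3.127, 0.0]
wrist_force: [0.3, 0.0, -0.7]
finger_gap: 0.274
grip_force: 39.4
```

Call:
apply_moves:
  plan:
    - [0,0,-0.05,0]
    - [0,0,0,0]
    - [0,0,0,0]

```text
clock: 10.3
ee_pos: [0.5175, 0.1079, 0.0398]
eef_rot: [0.295, 3.128, -0.0]
wrist_force: [-0.7, -0.8, 4.6]
finger_gap: 0.277
grip_force: 40.0
```

Call:
apply_moves:
  plan:
    - [0,0,-0.05,0]
    - [0,0,0,0]
    - [0,0,0,0]

```text
clock: 10.55
ee_pos: [0.5175, 0.108, 0.0397]
eef_rot: [0.295, 3.128, -0.0]
wrist_force: [-4.2, -1.4, 15.4]
finger_gap: 0.275
grip_force: 41.1
```

Call:
apply_moves:
  plan:
    - [0,0,-0.05,0]
    - [0,0,0,0]
    - [0,0,0,0]

```text
clock: 10.8
ee_pos: [0.5176, 0.108, 0.0396]
eef_rot: [0.295, 3.127, -0.001]
wrist_force: [-8.4, -1.5, 25.0]
finger_gap: 0.276
grip_force: 42.1
```

Call:
apply_moves:
  plan:
    - [0,0,0.1,0]
    - [0,0,0,0]

```text
clock: 10.97
ee_pos: [0.518, 0.1081, 0.04]
eef_rot: [0.295, 3.126, 0.001]
wrist_force: [0.7, -0.3, -0.1]
finger_gap: 0.276
grip_force: 39.4
```

Call:
apply_moves:
  plan:
    - [0,0,0,0]
    - [0,0,0.1,0]
    - [0,0,0.1,0]
    - [0,0,0,0]
  fingers: 0.15

```text
clock: 11.3
ee_pos: [0.5176, 0.108, 0.0434]
eef_rot: [0.295, 3.128, 0.0]
wrist_force: [-0.6, -0.2, 0.4]
finger_gap: 0.421
grip_force: 0.0
```

Call:
apply_moves:
  plan:
    - [0,0,0.5,0]
    - [0,0,1,0]
    - [0,0,1,0]
    - [0,-0.5,1,0]
    - [0,-1,1,0]
    - [0,-1,1,0]
    - [0,-1,1,0]
    - [-0.1,-1,0.5,0]
  fingers: -0.06

```text
clock: 11.97
ee_pos: [0.517, 0.0173, 0.1866]
eef_rot: [0.294, 3.124, 0.001]
wrist_force: [-0.3, -0.5, -0.3]
finger_gap: 0.53
grip_force: 0.0
```

Call:
apply_moves:
  plan:
    - [-0.1,-1,0,0]
    - [-0.1,-1,0,0]
    - [-0.1,-1,0,0.5]
    - [-0.1,-1,0,0.5]
    - [-0.1,-1,0,0.5]
    - [-0.1,-1,0,0.5]
    - [-0.1,-1,0,0.5]
    - [-0.1,-1,0,0.5]

```text
clock: 12.63
ee_pos: [0.4992, -0.1429, 0.184]
eef_rot: [-0.179, 3.136, -0.0]
wrist_force: [0.2, -0.6, -0.1]
finger_gap: 0.533
grip_force: 0.0
```

Call:
apply_moves:
  plan:
    - [-0.1,-1,0,0.5]
    - [-0.1,-1,0,0.2]
    - [-0.1,-1,0,0]
    - [-0.1,-1,0,0]
    - [-0.1,-1,0,0]
    - [-0.1,-1,0,0]
    - [-0.1,-1,0,0]
    - [-0.1,-1,0,0]

```text
clock: 13.3
ee_pos: [0.4832, -0.3029, 0.184]
eef_rot: [-0.285, 3.128, 0.0]
wrist_force: [0.4, -0.3, -0.1]
finger_gap: 0.532
grip_force: 0.0
```

```bash
python3 - <<'E'
from m import *
t=cams.get_image('top');s=cams.get_image('side');cv2.imwrite('pics/t4.png',t);cv2.imwrite('pics/s4.png',s)
avg(3)
h=cv2.cvtColor(t,cv2.COLOR_BGR2HSV);m=((h[...,2]>182)&(h[...,1]<137)).astype(np.uint8)
P=pts('top',m,.01,(395,185,455,245));print('b vis',len(P),pca(P))
x0,y0,x1,y1=265,175,330,235;g=h[y0:y1,x0:x1]
mm=((g[...,2]>150)&(g[...,1]<146)&(g[...,0]>13)).astype(np.uint8);mm=cv2.morphologyEx(mm,cv2.MORPH_CLOSE,np.ones((2,2)))
for r in mm: print(''.join('#' if q else '.' for q in r))
E
```

```text
avg [  0.4832  -0.3024   0.1836 100.3265   0.0197   0.7668  -0.5248] sd [0.0004 0.0012 0.0001 0.0935] clock 13.55
b vis 294 (array([ 0.5473, -0.42  ]), array([0.2648, 0.9643]), np.float64(0.13394559026464276), np.float64(0.10927545844004322))
..............................####................##..###########
..............................####................##..###########
####..#..........................####..........##################
..#..###............................#..##.....###################
..#..###..........######..................#######################
..######..........########........................###############
########..........########...........................############
########..........########..........#############....############
###...............#######.................#############..########
###...............#######....................##########..########
####..##.........########........................################
######...........########...............................#########
######.........##########....................................####
[... 2402 characters left out ...]
........................................
.......#.........................................................
........###......................................................
..#.....#....########............................................
............#...............................................#####
.............................................................##..
.................................................................
.................................................................
.................................................................
.................................................................
.................................................................
```

```bash
cat > m2.py <<'E'
from h import *
# stack frame from first picture (top): origin, yaw
O=np.array([.5109,.0725]);yaw=np.deg2rad(79.27);EX=np.array([np.cos(yaw),np.sin(yaw)]);EY=np.array([-EX[1],EX[0]])
def placed(im,xs):
    h=cv2.cvtColor(im,cv2.COLOR_BGR2HSV);m=(h[...,2]>150)&(h[...,1]<146)&(h[...,0]>13)
    P=pts('top',m,.032,(255,170,340,240))-O;Q=np.c_[P@EX,P@EY]
    Q=Q[(abs(Q[:,0]-xs)<.018)&(abs(Q[:,1])<.082)]
    F=Q[(abs(Q[:,1])<.017)|((abs(Q[:,1])>.052)&(abs(Q[:,1])<.070))]
    c=np.polyfit(F[:,1],F[:,0],1);E=Q[abs(Q[:,1])>.05]
    print('x at centre',c[1],'ang deg',np.rad2deg(np.arctan(c[0])),'width',np.ptp(F[:,0]-np.polyval(c,F[:,1])),'len ends',Q[:,1].min(),Q[:,1].max())
    for lo,hi in((-.07,-.052),(-.017,.017),(.052,.07)):
        k=(Q[:,1]>lo)&(Q[:,1]<hi);print('  y',lo,'x mean',Q[k,0].mean(),np.ptp(Q[k,0]),k.sum())
E
python3 - <<'E'
from m2 import *
t=cv2.imread('pics/t4.png');placed(t,.036)
h=cv2.cvtColor(t,cv2.COLOR_BGR2HSV);m=((h[...,2]>182)&(h[...,1]<137)).astype(np.uint8)
k,L,st,ce=cv2.connectedComponentsWithStats(m[185:245,395:455])
for i in range(1,k):
    if st[i,4]>20:
        v,u=np.nonzero(L==i);print('b?',st[i],*pca(ray('top',np.c_[u+395,v+185],.01)[:,:2]))
s=cv2.imread('pics/s4.png');h=cv2.cvtColor(s,cv2.COLOR_BGR2HSV);m=((h[...,2]>165)&(h[...,1]<122)).astype(np.uint8)
k,L,st,ce=cv2.connectedComponentsWithStats(m[250:315,330:410])
for i in range(1,k):
    if st[i,4]>20:
        v,u=np.nonzero(L==i);print('b side',st[i],*pca(ray('side',np.c_[u+330,v+250],.01)[:,:2]))
E
```

```text
x at centre 0.038559237687618694 ang deg 0.18065831675306934 width 0.02549554781968862 len ends -0.07757768448109009 0.07727868505344423
  y -0.07 x mean 0.03848404301937659 0.024107788205493672 39
  y -0.017 x mean 0.038450319105322595 0.02512656584670837 76
  y 0.052 x mean 0.03883962456320531 0.025363724351754637 42
b? [ 37   0  23  11 134] [ 0.5692 -0.4401] [0.1128 0.9936] 0.07437249327622687 0.03651783757983353
b? [ 21   3  14  16 105] [ 0.5475 -0.3695] [-0.8013  0.5982] 0.06329798481550145 0.02693215174916607
b? [56 19  4 17 55] [ 0.4935 -0.4671] [-0.9953  0.0971] 0.05473143436470237 0.012360889455957681
b side [ 24  13  34  38 360] [ 0.4799 -0.3699] [-0.9833 -0.1818] 0.14976151595842002 0.025790530543172235
```

Call:
apply_moves:
  plan:
    - [-0.1,-1,-1,0]
    - [0,-1,-1,0]
    - [0,-1,-1,0]
    - [0,-0.27,-1,0]
    - [0,0,-1,0]
    - [0,0,-1,0]
    - [0,0,-1,0]
    - [0,0,0,0]

```text
clock: 14.22
ee_pos: [0.4796, -0.3637, 0.0395]
eef_rot: [0.288, -3.123, -0.009]
wrist_force: [-0.9, 1.0, -0.5]
finger_gap: 0.53
grip_force: 0.0
```

Call:
apply_moves:
  plan:
    - [0,0,-0.6,0]
    - [0,0,-0.5,0]
    - [0,0,0,0]
    - [0,0,0,0]

```text
clock: 14.55
ee_pos: [0.4816, -0.3671, 0.0214]
eef_rot: [0.286, -3.128, -0.0]
wrist_force: [-0.6, 0.1, -0.5]
finger_gap: 0.531
grip_force: 0.0
```

```bash
python3 - <<'E'
from m2 import *
avg(3)
t=cv2.imread('pics/top0.png');g=cv2.cvtColor(t,cv2.COLOR_BGR2GRAY).astype(np.float32)
xs=np.arange(-.075,.0751,.0015);pr=[]
for y0 in(-.0345,.0345):
    acc=0
    for dy in np.linspace(-.008,.008,9):
        W=np.c_[O+xs[:,None]*EX+(y0+dy)*EY,np.full(len(xs),.022)];uv=proj('top',W).astype(np.float32)
        acc=acc+cv2.remap(g,uv[None,:,0],uv[None,:,1],cv2.INTER_CUBIC)[0]
    pr.append(acc/9)
for x,a,b in zip(xs,*pr):print('%.1f:%d,%d'%(x*1000,a,b),end='  ')
E
```

```text
avg [  0.482   -0.3677   0.0221 100.4166   0.0387  -0.1469  -0.0389] sd [0.0001 0.0002 0.0002 0.007 ] clock 14.7
-75.0:59,60  -73.5:56,56  -72.0:56,56  -70.5:62,63  -69.0:75,79  -67.5:95,101  -66.0:117,123  -64.5:137,141  -63.0:151,154  -61.5:160,162  -60.0:163,164  -58.5:163,164  -57.0:162,162  -55.5:158,158  -54.0:153,152  -52.5:147,146  -51.0:144,143  -49.5:144,143  -48.0:148,148  -46.5:154,154  -45.0:159,159  -43.5:162,162  -42.0:163,164  -40.5:163,164  -39.0:163,163  -37.5:162,163  -36.0:163,163  -34.5:163,163  -33.0:163,164  -31.5:163,163  -30.0:161,162  -28.5:157,158  -27.0:152,152  -25.5:147,146  -24.0:144,142  -22.5:144,143  -21.0:149,147  -19.5:154,154  -18.0:159,159  -16.5:162,162  -15.0:164,164  -13.5:164,164  -12.0:163,163  -10.5:163,163  -9.0:162,163  -7.5:162,162  -6.0:162,162  -4.5:162,163  -3.0:163,163  -1.5:163,162  0.0:163,162  1.5:163,162  3.0:162,162  4.5:161,162  6.0:161,162  7.5:161,161  9.0:161,161  10.5:161,162  12.0:161,162  13.5:160,161  15.0:158,159  16.5:155,155  18.0:149,149  19.5:144,144  21.0:140,140  22.5:140,140  24.0:144,144  25.5:150,150  27.0:155,155  28.5:158,159  30.0:160,160  31.5:160,160  33.0:160,160  34.5:160,160  36.0:159,160  37.5:159,159  39.0:158,159  40.5:157,157  42.0:155,155  43.5:152,151  45.0:146,146  46.5:141,141  48.0:138,138  49.5:139,139  51.0:144,143  52.5:150,149  54.0:155,154  55.5:158,158  57.0:158,158  58.5:156,157  60.0:151,153  61.5:144,145  63.0:135,136  64.5:126,126  66.0:118,117  67.5:113,111  69.0:111,109  70.5:111,109  72.0:113,112  73.5:114,114  75.0:116,116
```

Pencil lines show up at -50.3, -23.3, 21.7 and 48.6 mm in my frame, so the origin is 0.8 mm off and slat_a sits about 3.4 mm too far towards +x. I will correct that later. Grasping slat_b now.

Call:
apply_moves:
  plan:
    - [0,0,0,0]
    - [0,0,0,0]
    - [0,0,0,0]
    - [0,0,0,0]
    - [0,0,0,0]
    - [0,0,0,0]
  fingers: 1

```text
clock: 15.2
ee_pos: [0.4819, -0.3678, 0.0222]
eef_rot: [-0.285, 3.128, -0.001]
wrist_force: [-1.5, 0.6, 6.5]
finger_gap: 0.263
grip_force: 39.1
```

Call:
apply_moves:
  plan:
    - [0,0,0.5,0]
    - [0,0,1,0]
    - [0,0,1,0]
    - [0,0.5,1,0]
    - [0,1,1,-0.5]
    - [0,1,1,-0.5]
    - [0,1,1,-0.5]
    - [0,1,1,-0.5]

```text
clock: 15.87
ee_pos: [0.4811, -0.2765, 0.1727]
eef_rot: [0.033, 3.141, 0.0]
wrist_force: [-0.0, 0.2, 0.1]
finger_gap: 0.26
grip_force: 39.2
```

Call:
apply_moves:
  plan:
    - [0.1,1,0,-0.5]
    - [0.1,1,0,-0.5]
    - [0.1,1,0,-0.5]
    - [0.1,1,0,-0.2]
    - [0.1,1,0,0]
    - [0.1,1,0,0]
    - [0.1,1,0,0]
    - [0.1,1,0,0]

```text
clock: 16.53
ee_pos: [0.4973, -0.1164, 0.1718]
eef_rot: [0.295, 3.127, -0.0]
wrist_force: [1.0, -1.0, 0.2]
finger_gap: 0.259
grip_force: 39.2
```

Call:
apply_moves:
  plan:
    - [0.1,1,0,0]
    - [0.1,1,0,0]
    - [0,1,0,0]
    - [0,1,0,0]
    - [0,1,-0.5,0]
    - [0,1,-1,0]
    - [0,0.5,-1,0]
    - [0,0,0,0]

```text
clock: 17.2
ee_pos: [0.4988, 0.0156, 0.1188]
eef_rot: [-0.288, -3.123, -0.001]
wrist_force: [-1.1, 0.0, -0.8]
finger_gap: 0.263
grip_force: 39.3
```

```bash
python3 - <<'E'
from m2 import *
a=avg(4);r=a[:2]-(O-.0034*EX);print('stack xy',r@EX,r@EY,manip.sense()['finger_gap'])
E
```

```text
avg [ 0.5011  0.0122  0.1215 79.238  -0.0112 -0.2273 -0.052 ] sd [0.001  0.0009 0.0009 0.0978] clock 17.4
stack xy -0.05763275240458861 -0.001597118910762682 0.2613151062713346
```

Call:
apply_moves:
  plan:
    - [0.12,0.5,-0.5,0]
    - [0,0.55,-1,0]
    - [0,0,-1,0]
    - [0,0,-0.7,0]
    - [0,0,-0.4,0]
    - [0,0,0,0]
    - [0,0,0,0]

```text
clock: 17.98
ee_pos: [0.5041, 0.0334, 0.0494]
eef_rot: [-0.296, -3.127, 0.0]
wrist_force: [0.3, 0.9, 0.2]
finger_gap: 0.262
grip_force: 39.3
```

```bash
python3 - <<'E'
from m2 import *
a=avg(3);r=a[:2]-(O-.0034*EX);print('stack xy',r@EX,r@EY)
E
```

```text
avg [ 0.5048  0.0335  0.0501 79.1799  0.1601  0.3001 -0.1868] sd [0.0001 0.     0.0002 0.002 ] clock 18.1333
stack xy -0.03609770291276198 -0.0012435950880752876
```

Call:
apply_moves:
  plan:
    - [-0.06,0.015,-0.2,0]
    - [0,0,-0.07,0]
    - [0,0,0,0]
    - [0,0,0,0]

```text
clock: 18.47
ee_pos: [0.5029, 0.0339, 0.0443]
eef_rot: [0.295, 3.127, 0.0]
wrist_force: [-1.4, -0.8, 3.4]
finger_gap: 0.26
grip_force: 39.9
```

Call:
apply_moves:
  plan:
    - [0,0,-0.05,0]
    - [0,0,0,0]
    - [0,0,0,0]

```text
clock: 18.72
ee_pos: [0.5029, 0.0339, 0.0441]
eef_rot: [0.295, 3.127, -0.0]
wrist_force: [-2.5, -0.6, 13.1]
finger_gap: 0.263
grip_force: 41.9
```

Call:
apply_moves:
  plan:
    - [0,0,-0.05,0]
    - [0,0,0,0]
    - [0,0,0,0]

```text
clock: 18.97
ee_pos: [0.503, 0.0339, 0.044]
eef_rot: [0.295, 3.127, -0.0]
wrist_force: [-6.5, -0.4, 23.6]
finger_gap: 0.26
grip_force: 43.6
```

Call:
apply_moves:
  plan:
    - [0,0,0.08,0]
    - [0,0,0,0]

```text
clock: 19.13
ee_pos: [0.5031, 0.0339, 0.0442]
eef_rot: [0.295, 3.126, 0.0]
wrist_force: [-1.9, 0.5, 9.2]
finger_gap: 0.264
grip_force: 40.5
```

Call:
apply_moves:
  plan:
    - [0,0,0,0]
    - [0,0,0.1,0]
    - [0,0,0.1,0]
    - [0,0,0,0]
  fingers: 0.15

```text
clock: 19.47
ee_pos: [0.5027, 0.0339, 0.0476]
eef_rot: [-0.295, -3.128, -0.0]
wrist_force: [0.3, -0.8, -0.0]
finger_gap: 0.423
grip_force: 0.0
```

Call:
apply_moves:
  plan:
    - [0,0,0.5,0]
    - [0,0,1,0]
    - [0,0,1,0]
    - [0,-0.5,1,0]
    - [0,-1,1,0]
    - [0,-1,0,0]
    - [0,-1,0,0]
    - [-0.1,-1,0,0]

```text
clock: 20.13
ee_pos: [0.5014, -0.057, 0.1389]
eef_rot: [0.295, 3.126, 0.0]
wrist_force: [0.2, -0.1, -0.2]
finger_gap: 0.424
grip_force: 0.0
```

Call:
apply_moves:
  plan:
    - [0,-1,0,0]
    - [0,-1,0,0]
    - [0,-1,0,0]
    - [0,-1,0,0]
    - [0,-1,0,0]
    - [0,-1,0,0]
    - [0,-1,0,0]
    - [0,-1,0,0]

```text
clock: 20.8
ee_pos: [0.5006, -0.217, 0.1381]
eef_rot: [0.295, 3.127, 0.0]
wrist_force: [0.8, 0.6, 0.3]
finger_gap: 0.423
grip_force: 0.0
```

```bash
python3 - <<'E'
from m2 import *
t=cams.get_image('top');cv2.imwrite('pics/t5.png',t);print(manip.sense()['ee_pos'])
placed(t,.0385);placed(t,-.036)
E
```

```text
[ 0.5001 -0.2225  0.1384]
x at centre 0.038559237687618694 ang deg 0.18065831675306934 width 0.02549554781968862 len ends -0.07827390714953496 0.07727868505344423
  y -0.07 x mean 0.03848404301937659 0.024107788205493672 39
  y -0.017 x mean 0.038450319105322595 0.02512656584670837 76
  y 0.052 x mean 0.03883962456320531 0.025363724351754637 42
x at centre -0.03670366048915427 ang deg 0.0547059653165455 width 0.025740661631551653 len ends -0.08167558156270913 0.07899423984047312
  y -0.07 x mean -0.036697520560914444 0.02555431827926587 42
  y -0.017 x mean -0.036785842035877724 0.02573277105579305 79
  y 0.052 x mean -0.03655204007590391 0.02419385411524629 41
```

Near slat reads -36.7 against -36.8 for the marks, so it is right. Far slat reads 38.6 against 35.2. I regrasp it and move it back 3.4 mm.

Call:
apply_moves:
  plan:
    - [0.1,1,0,0]
    - [0.1,1,0,0]
    - [0.1,1,0,0]
    - [0.1,1,0,0]
    - [0.1,1,0,0]
    - [0.1,1,0,0]
    - [0.1,1,0,0]
    - [0.1,1,0,0]

```text
clock: 21.52
ee_pos: [0.5166, -0.055, 0.1381]
eef_rot: [0.295, 3.127, 0.0]
wrist_force: [0.4, -0.3, -0.3]
finger_gap: 0.42
grip_force: 0.0
```

Call:
apply_moves:
  plan:
    - [0,1,0,0]
    - [0,1,0,0]
    - [0,1,0,0]
    - [0,1,0,0]
    - [0,1,0,0]
    - [0,1,0,0]
    - [0,1,0,0]
    - [0,0.5,0,0]

```text
clock: 22.18
ee_pos: [0.5164, 0.097, 0.1381]
eef_rot: [0.291, 3.128, 0.002]
wrist_force: [1.3, 0.0, -0.4]
finger_gap: 0.425
grip_force: 0.0
```

Call:
apply_moves:
  plan:
    - [0,0,-1,0]
    - [0,0,-1,0]
    - [0,0,0,0]
    - [0,0,0,0]

```text
clock: 22.52
ee_pos: [0.5156, 0.0932, 0.097]
eef_rot: [-0.296, -3.125, 0.002]
wrist_force: [0.2, 0.5, 0.4]
finger_gap: 0.423
grip_force: 0.0
```

```bash
python3 - <<'E'
from m2 import *
a=avg(3);r=a[:2]-(O-.0034*EX);print('stack xy',r@EX,r@EY)
E
```

```text
avg [ 0.5171  0.0935  0.0983 79.1742  0.2326  0.0665  0.0562] sd [0.0004 0.0001 0.0003 0.004 ] clock 22.6667
stack xy 0.025202460732595185 -0.0022148976728150194
```

Call:
apply_moves:
  plan:
    - [0.1,0.7,-0.2,0]
    - [0,0,-1,0]
    - [0,0,-0.9,0]
    - [0,0,-0.4,0]
    - [0,0,-0.3,0]
    - [0,0,0,0]

```text
clock: 23.17
ee_pos: [0.5184, 0.1075, 0.0411]
eef_rot: [-0.296, -3.127, 0.001]
wrist_force: [-0.3, -1.1, -0.1]
finger_gap: 0.426
grip_force: 0.0
```

Call:
apply_moves:
  plan:
    - [0,0,0,0]
    - [0,0,0,0]
    - [0,0,0,0]
    - [0,0,0,0]
    - [0,0,0,0]
  fingers: 1

```text
clock: 23.58
ee_pos: [0.5194, 0.1079, 0.0423]
eef_rot: [0.295, 3.126, 0.001]
wrist_force: [0.1, -0.2, 5.0]
finger_gap: 0.272
grip_force: 39.7
```

Call:
apply_moves:
  plan:
    - [0,0,0.3,0]
    - [0,0,0,0]
    - [0,0,0,0]

```text
clock: 23.83
ee_pos: [0.519, 0.108, 0.048]
eef_rot: [0.295, 3.127, 0.0]
wrist_force: [0.1, -0.5, -0.8]
finger_gap: 0.272
grip_force: 39.2
```

```bash
python3 - <<'E'
from m2 import *
a=avg(3);r=a[:2]-(O-.0034*EX);print('stack xy',r@EX,r@EY)
E
```

```text
avg [ 0.5186  0.1079  0.0476 79.2172  0.1547  0.4401 -0.6168] sd [0.0001 0.     0.0001 0.0011] clock 23.9833
stack xy 0.03961239898551147 -0.000984172278535603
```

Call:
apply_moves:
  plan:
    - [-0.03,-0.175,0,0]
    - [0,0,-0.2,0]
    - [0,0,0,0]
    - [0,0,-0.1,0]
    - [0,0,0,0]
    - [0,0,0,0]

```text
clock: 24.48
ee_pos: [0.5178, 0.104, 0.0422]
eef_rot: [-0.296, -3.127, 0.001]
wrist_force: [-4.0, -1.4, 11.3]
finger_gap: 0.272
grip_force: 40.5
```

```bash
python3 - <<'E'
from m2 import *
a=avg(2);r=a[:2]-(O-.0034*EX);print('stack xy',r@EX,r@EY)
E
```

```text
avg [ 0.5177  0.104   0.0422 79.1985 -4.173  -1.6683 10.8624] sd [0.    0.    0.    0.001] clock 24.5833
stack xy 0.0356597852152068 -0.0008483574607181549
```

Call:
apply_moves:
  plan:
    - [0,0,0.05,0]
    - [0,0,0,0]

```text
clock: 24.75
ee_pos: [0.5182, 0.1044, 0.0426]
eef_rot: [0.295, 3.127, 0.0]
wrist_force: [0.3, -0.8, 0.3]
finger_gap: 0.273
grip_force: 39.2
```

Call:
apply_moves:
  plan:
    - [0,0,0,0]
    - [0,0,0.1,0]
    - [0,0,0.1,0]
    - [0,0,0,0]
  fingers: 0.15

```text
clock: 25.08
ee_pos: [0.5184, 0.1045, 0.0468]
eef_rot: [0.295, 3.127, 0.0]
wrist_force: [-0.7, 0.6, -0.5]
finger_gap: 0.426
grip_force: 0.0
```

Call:
apply_moves:
  plan:
    - [0,0,0.5,0]
    - [0,0,1,0]
    - [0,0,1,0]
    - [-0.1,0.5,1,0]
    - [-0.1,1,1,0.1]
    - [-0.1,1,1,0.1]
    - [-0.1,1,0,0.1]
    - [-0.1,1,0,0.1]
  fingers: -0.2

```text
clock: 25.75
ee_pos: [0.5092, 0.1957, 0.1592]
eef_rot: [0.232, 3.129, 0.003]
wrist_force: [-0.9, -0.7, 0.7]
finger_gap: 0.6
grip_force: 0.0
```

Call:
apply_moves:
  plan:
    - [-0.1,1,0,0.1]
    - [-0.1,1,0,0.1]
    - [-0.1,1,0,0]
    - [-0.1,1,0,0]
    - [-0.1,1,0,0]
    - [-0.1,1,0,0]
    - [-0.1,1,0,0]
    - [0,0.5,0,0]

```text
clock: 26.42
ee_pos: [0.4929, 0.3477, 0.1574]
eef_rot: [-0.197, -3.135, -0.003]
wrist_force: [0.3, 0.6, 0.9]
finger_gap: 0.599
grip_force: 0.0
```

```bash
python3 - <<'E'
from m2 import *
t=cams.get_image('top');s=cams.get_image('side');cv2.imwrite('pics/t6.png',t);cv2.imwrite('pics/s6.png',s)
avg(3)
placed(t,.0352);placed(t,-.036)
u,v=proj('side',[.49,.35,.07])[0].astype(int);a=s[v-45:v+30,u-50:u+50];print('side org',u-50,v-45)
cv2.imwrite('pics/c7.png',cv2.resize(np.hstack([a,t[160:235,170:270]]),None,fx=4,fy=4,interpolation=cv2.INTER_CUBIC))
E
```

```text
avg [ 0.4942  0.3435  0.1566 82.6421 -0.2885 -0.7559 -0.2126] sd [0.0003 0.0009 0.0001 0.0714] clock 26.6667
x at centre 0.03519207797634334 ang deg 0.24092077876338794 width 0.02532646366478309 len ends -0.07757768448109009 0.07914370139387769
  y -0.07 x mean 0.03495355101592294 0.024495073146088946 40m2.py:12: RuntimeWarning: Mean of empty slice.
  k=(Q[:,1]>lo)&(Q[:,1]<hi);print('  y',lo,'x mean',Q[k,0].mean(),np.ptp(Q[k,0]),k.sum())
  ret = ret.dtype.type(ret / rcount)
Traceback (most recent call last):
  File "m2.py", line 12, in placed
    k=(Q[:,1]>lo)&(Q[:,1]<hi);print('  y',lo,'x mean',Q[k,0].mean(),np.ptp(Q[k,0]),k.sum())
                                                                    ~~~~~~^^^^^^^^
ValueError: zero-size array to reduction operation maximum which has no identity
```

```bash
python3 - <<'E'
from m2 import *
t=cv2.imread('pics/top0.png');h=cv2.cvtColor(t,cv2.COLOR_BGR2HSV)
m=((h[...,1]<70)&(h[...,2]>120)).astype(np.uint8)
P=pts('top',m,.005,(168,190,215,222));d=np.array([np.cos(np.deg2rad(82.5)),np.sin(np.deg2rad(82.5))]);n=np.array([-d[1],d[0]])
a=P@d
for lo in np.arange(a.min(),a.max(),.01):
    k=(a>=lo)&(a<lo+.01);q=(P[k]@n);print('%.3f n=%d mid %.4f w %.4f mean %.4f'%(lo,k.sum(),(q.max()+q.min())/2,np.ptp(q),q.mean()))
print(a.max());print('grip hypotheses',np.array([.4904,.3526])@d,np.array([.4904,.3526])@n)
# stack slats n coordinate check, side view picture
s=cv2.imread('pics/s6.png');u,v=proj('side',[.49,.35,.07])[0].astype(int);A=s[v-45:v+30,u-50:u+50]
t=cv2.imread('pics/t6.png')
cv2.imwrite('pics/c7.png',cv2.resize(np.hstack([A,t[160:235,170:270]]),None,fx=4,fy=4,interpolation=cv2.INTER_CUBIC))
E
```

```text
0.429 n=9 mid -0.4258 w 0.0077 mean -0.4258
0.439 n=24 mid -0.4393 w 0.0380 mean -0.4357
0.449 n=36 mid -0.4395 w 0.0414 mean -0.4388
0.459 n=37 mid -0.4390 w 0.0414 mean -0.4394
0.469 n=35 mid -0.4386 w 0.0391 mean -0.4381
0.479 n=36 mid -0.4370 w 0.0391 mean -0.4369
0.489 n=37 mid -0.4371 w 0.0414 mean -0.4371
0.499 n=35 mid -0.4373 w 0.0391 mean -0.4377
0.509 n=35 mid -0.4357 w 0.0391 mean -0.4356
0.519 n=37 mid -0.4356 w 0.0420 mean -0.4349
0.529 n=27 mid -0.4367 w 0.0386 mean -0.4379
0.5384201886096073
grip hypotheses 0.4135935027851189 -0.4401810246409264
```

View pics/c7.png

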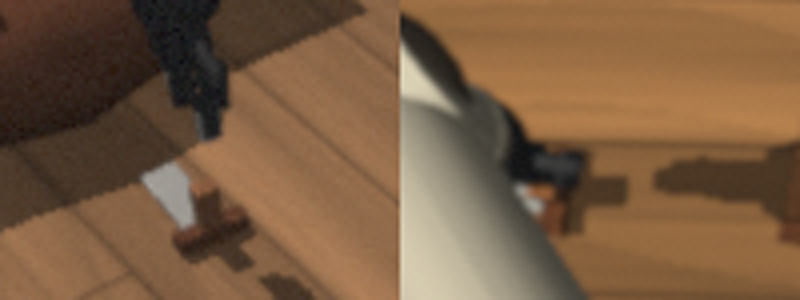

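The crop shows the fingers over the gauge's grip. The blade's centreline slope gives a gauge yaw of about 85°. I go down to grasp.

Call:
apply_moves:
  plan:
    - [-0.13,0.42,-0.5,0.25]
    - [0,0,-1,0.2]
    - [0,0,-1,0]
    - [0,0,-1,0]
    - [0,0,-1,0]
    - [0,0,-0.5,0]
    - [0,0,-0.4,0]
    - [0,0,0,0]

```text
clock: 27.33
ee_pos: [0.4906, 0.3517, 0.0467]
eef_rot: [-0.131, -3.136, 0.003]
wrist_force: [-0.7, 0.2, -0.4]
finger_gap: 0.602
grip_force: 0.0
```

Call:
apply_moves:
  plan:
    - [0,0,0,0]
    - [0,0,0,0]
    - [0,0,0,0]
    - [0,0,0,0]
    - [0,0,0,0]
    - [0,0,0,0]
  fingers: 1
  grip_force: 60

```text
clock: 27.83
ee_pos: [0.4923, 0.3537, 0.0498]
eef_rot: [0.13, 3.137, 0.003]
wrist_force: [0.8, 0.2, 5.5]
finger_gap: 0.248
grip_force: 59.8
```

```bash
python3 - <<'E'
from m2 import *
avg(3);print(manip.sense()['finger_gap'])
E
```

```text
avg [ 0.4923  0.3537  0.0498 85.2385 -0.0417  1.1342  5.9939] sd [0.     0.     0.     0.0014] clock 27.9833
0.24507337631701542
```

Call:
apply_moves:
  plan:
    - [0,0,0.5,0]
    - [0,0,1,0]
    - [0,0,1,0]
    - [0,0,1,0]
    - [0,-0.5,1,-0.2]
    - [0,-1,0.5,-0.2]
    - [0,-1,0,-0.2]
    - [0,-1,0,-0.2]

```text
clock: 28.65
ee_pos: [0.4913, 0.2819, 0.1496]
eef_rot: [0.257, 3.13, 0.0]
wrist_force: [-0.2, -1.4, -2.4]
finger_gap: 0.248
grip_force: 59.0
```

Call:
apply_moves:
  plan:
    - [0,-1,0,-0.2]
    - [0,-1,0,-0.05]
    - [0,-1,0,0]
    - [0,-1,0,0]
    - [0,-1,0,0]
    - [0,-1,0,0]
    - [0,-1,0,0]
    - [0,-1,0,0]

```text
clock: 29.32
ee_pos: [0.4905, 0.1213, 0.1485]
eef_rot: [-0.295, -3.126, 0.001]
wrist_force: [-0.1, 0.2, -2.4]
finger_gap: 0.246
grip_force: 59.0
```

Call:
apply_moves:
  plan:
    - [-0.1,-1,0,0]
    - [-0.1,-1,0,0]
    - [-0.1,-1,0,0]
    - [-0.1,-1,0,0]
    - [-0.1,-1,0,0]
    - [-0.1,-1,0,0]
    - [-0.1,-1,0,0]
    - [-0.1,-1,0,0]

```text
clock: 29.98
ee_pos: [0.4743, -0.0383, 0.1486]
eef_rot: [-0.295, -3.126, 0.0]
wrist_force: [0.3, -0.9, -2.7]
finger_gap: 0.248
grip_force: 59.0
```

Call:
apply_moves:
  plan:
    - [-0.1,-1,0,0]
    - [-0.1,-1,0,0]
    - [0,-1,0,0]
    - [0,-1,0,0]
    - [0,-0.7,-0.5,0]
    - [0,0,-1,0]
    - [0,0,-1,0]
    - [0,0,0,0]

```text
clock: 30.65
ee_pos: [0.468, -0.131, 0.0956]
eef_rot: [-0.296, -3.12, -0.001]
wrist_force: [-1.1, 0.1, -2.3]
finger_gap: 0.248
grip_force: 59.3
```

```bash
python3 - <<'E'
from m2 import *
t=cams.get_image('top');s=cams.get_image('side');cv2.imwrite('pics/t7.png',t);cv2.imwrite('pics/s7.png',s)
a=avg(4);r=a[:2]-(O-.0034*EX);print('stack xy',r@EX,r@EY,manip.sense()['finger_gap'])
z=a[2]-.0498+.005
for n,im in(('top',t),('side',s)):
    T=[np.r_[a[:2]+EX*.12+b*EY,z] for b in(-.02,.02)]+[np.r_[a[:2]+EX*.01+b*EY,z] for b in(-.02,.02)]
    print(n,proj(n,T));h=cv2.cvtColor(im,cv2.COLOR_BGR2HSV)
    u,v=np.mean(proj(n,T),0).astype(int);m=(h[...,1]<70)&(h[...,2]>110)
    for row in m[v-18:v+18,u-28:u+28]:print(''.join('.#'[int(q)] for q in row))
    print(u-28,v-18)
E
```

```text
avg [ 0.472  -0.1311  0.0995 79.2396 -0.0314 -0.146  -2.2794] sd [0.0004 0.0001 0.0003 0.0041] clock 30.95
stack xy -0.20391412654632202 0.00030259370257298447 0.2487722585809919
top [[318.8969 201.4557]
 [316.3508 213.2913]
 [351.6221 208.3485]
 [349.1666 220.2336]]
.......................................#################
.......................................#################
.......................................#################
......................................##################
......................................##################
......................................##################
.....................................###################
.....................................###################
.....................................###################
.....................................###################
.....................................###################
.....................................###################
............#######.................####################
...........###########..............####################
...........#################......
[... 2677 characters left out ...]
........
####...................##########.......................
####....................#########.......................
####.....................########.......................
####.....................########.......................
####......................######........................
###........................#####........................
###........................#####........................
##..........................###.........................
#.......................................................
........................................................
........................................................
........................................................
280 192
```

```bash
cat > m3.py <<'E'
from m2 import *
def blade(im,z,lo,hi,wide=.034,yc=.006):
    h=cv2.cvtColor(im,cv2.COLOR_BGR2HSV);m=(h[...,1]<70)&(h[...,2]>110)
    P=pts('top',m,z,(280,180,350,240))-O;Q=np.c_[P@EX,P@EY]
    Q=Q[(abs(Q[:,1]-yc)<wide)&(Q[:,0]<hi+.03)]
    X=[];Y=[]
    for x in np.arange(lo,hi,.004):
        k=(abs(Q[:,0]-x)<.003)
        if k.sum()<3: continue
        q=Q[k,1];print('%.3f n=%d [%.4f %.4f] mean %.4f'%(x,k.sum(),q.min(),q.max(),q.mean()))
    print('tip x',Q[:,0].max())
E
python3 - <<'E'
from m3 import *
blade(cv2.imread('pics/t7.png'),.0547,-.14,-.07)
E
```

```text
-0.140 n=20 [-0.0120 0.0255] mean 0.0070
-0.136 n=24 [-0.0146 0.0262] mean 0.0066
-0.132 n=25 [-0.0139 0.0268] mean 0.0067
-0.128 n=25 [-0.0132 0.0275] mean 0.0065
-0.124 n=22 [-0.0126 0.0250] mean 0.0055
-0.120 n=22 [-0.0119 0.0264] mean 0.0067
-0.116 n=24 [-0.0137 0.0270] mean 0.0075
-0.112 n=25 [-0.0131 0.0277] mean 0.0076
-0.108 n=25 [-0.0149 0.0284] mean 0.0063
-0.104 n=25 [-0.0149 0.0291] mean 0.0056
-0.100 n=25 [-0.0143 0.0272] mean 0.0065
-0.096 n=24 [-0.0129 0.0279] mean 0.0084
-0.092 n=25 [-0.0122 0.0286] mean 0.0085
-0.088 n=23 [-0.0115 0.0260] mean 0.0071
-0.084 n=11 [-0.0108 0.0228] mean 0.0047
tip x -0.0836607433324391
```

Call:
apply_moves:
  plan:
    - [0.33,-0.06,-0.5,0]
    - [0,0,-0.7,0]
    - [0,0,-0.5,0]
    - [0,0,0,0]
    - [0,0,0,0]

```text
clock: 31.37
ee_pos: [0.4775, -0.1322, 0.0644]
eef_rot: [-0.295, -3.126, -0.0]
wrist_force: [0.3, -0.6, -2.4]
finger_gap: 0.251
grip_force: 59.4
```

```bash
python3 - <<'E'
from m3 import *
a=avg(4);r=a[:2]-(O-.0034*EX);print('stack xy',r@EX,r@EY)
t=cams.get_image('top');cv2.imwrite('pics/t8.png',t);s=cams.get_image('side');cv2.imwrite('pics/s8.png',s)
blade(t,a[2]-.0498+.005,-.15,-.07,.026,0)
h=cv2.cvtColor(t,cv2.COLOR_BGR2GRAY).astype(np.float32)
# cross profiles of blade & gap, gray
ys=np.arange(-.032,.0321,.002)
for xx,z in((-.130,a[2]-.0498+.005),(-.115,a[2]-.0498+.005),(-.100,a[2]-.0498+.005),(-.09,a[2]-.0498+.005)):
    W=np.c_[O+xx*EX+ys[:,None]*EY,np.full(len(ys),z)];uv=proj('top',W).astype(np.float32)
    print(xx,cv2.remap(h,uv[None,:,0],uv[None,:,1],cv2.INTER_LINEAR)[0].astype(int))
E
```

```text
avg [ 0.4784 -0.1325  0.0651 79.2148  0.3336 -0.0623 -2.596 ] sd [0.0002 0.0001 0.0002 0.0039] clock 31.5667
stack xy -0.20405303262980995 -0.006191987479407628
-0.150 n=11 [-0.0045 0.0134] mean 0.0047
-0.146 n=11 [-0.0203 0.0141] mean 0.0027
-0.142 n=17 [-0.0229 0.0155] mean -0.0012
-0.138 n=23 [-0.0255 0.0162] mean -0.0039
-0.134 n=23 [-0.0248 0.0162] mean -0.0045
-0.130 n=23 [-0.0241 0.0143] mean -0.0053
-0.126 n=23 [-0.0234 0.0150] mean -0.0044
-0.122 n=23 [-0.0254 0.0157] mean -0.0052
-0.118 n=24 [-0.0254 0.0170] mean -0.0049
-0.114 n=22 [-0.0240 0.0170] mean -0.0038
-0.110 n=22 [-0.0233 0.0151] mean -0.0045
-0.106 n=24 [-0.0259 0.0158] mean -0.0052
-0.102 n=24 [-0.0252 0.0165] mean -0.0041
-0.098 n=23 [-0.0245 0.0179] mean -0.0037
-0.094 n=22 [-0.0238 0.0179] mean -0.0033
-0.090 n=22 [-0.0257 0.0160] mean -0.0040
-0.086 n=19 [-0.0250 0.0160] mean -0.0054
-0.082 n=5 [-0.0177 -0.0005] mean -0.0087
tip x -0.08292583006454891
-0.13 [108 107 108 116 129 143 154 159 162 162 162 163 163 164 164 163 163 164
 164 164 163 163 157 149 130 114 105 102 103 105 107 107 107]
-0.115 [ 95  93  95 109 125 142 155 161 163 163 162 162 164 164 164 164 164 164
 164 166 166 165 158 147 125 103  87  82  82  88  93  95  93]
-0.1 [ 60  68  80 102 125 143 156 162 164 164 163 163 163 163 163 164 165 165
 165 165 166 168 159 145 120  97  75  70  68  70  71  69  68]
-0.09 [ 63  71  87 109 131 150 155 157 157 158 160 162 163 163 160 158 158 159
 161 162 162 159 153 136 116  95  80  71  69  70  70  69  69]
```

```bash
python3 - <<'E'
from m3 import *
for f in('t8','top0'):
  h=cv2.cvtColor(cv2.imread(f'pics/{f}.png'),cv2.COLOR_BGR2GRAY).astype(np.float32)
  ys=np.arange(-.056,.0561,.002)
  for xr in((-.062,-.054),(-.018,.018)):
    acc=0;X=np.linspace(*xr,9)
    for xx in X:
        W=np.c_[O+xx*EX+ys[:,None]*EY,np.full(len(ys),.022)];uv=proj('top',W).astype(np.float32)
        acc=acc+cv2.remap(h,uv[None,:,0],uv[None,:,1],cv2.INTER_LINEAR)[0]/9
    lo,hi=np.percentile(acc,8),np.percentile(acc,92);th=(lo+hi)/2;b=acc>th
    i=np.nonzero(b[1:]!=b[:-1])[0];print(f,xr,'edges',[round(1000*(ys[j]+.002*(th-acc[j])/(acc[j+1]-acc[j])),1) for j in i],lo,hi)
E
```

```text
t8 (-0.062, -0.054) edges [np.float64(-48.1), np.float64(-21.6), np.float64(20.4), np.float64(48.0)] 46.019043 145.32487
t8 (-0.018, 0.018) edges [np.float64(-48.0), np.float64(-21.4), np.float64(21.1), np.float64(47.6)] 62.286316 154.31186
top0 (-0.062, -0.054) edges [np.float64(-47.6), np.float64(-21.8), np.float64(21.2), np.float64(47.5)] 67.886375 160.25851
top0 (-0.018, 0.018) edges [np.float64(-47.9), np.float64(-21.4), np.float64(21.1), np.float64(47.6)] 69.644005 161.08621
```

Call:
apply_moves:
  plan:
    - [-0.18,0.2,0,0]
    - [0.1,0.35,0,0]
    - [0,0,0,0]
    - [0,0,0,0]

```text
clock: 32.0
ee_pos: [0.4767, -0.1205, 0.0646]
eef_rot: [0.293, 3.128, 0.001]
wrist_force: [0.2, -0.4, -2.2]
finger_gap: 0.249
grip_force: 59.4
```

```bash
cat > m4.py <<'E'
from m3 import *
def prof(f,z,xs):
    g=cv2.cvtColor(f,cv2.COLOR_BGR2GRAY).astype(np.float32);ys=np.arange(-.030,.0301,.001);M=[]
    for x0 in xs:
        acc=0
        for xx in np.linspace(x0-.004,x0+.004,5):
            W=np.c_[O+xx*EX+ys[:,None]*EY,np.full(len(ys),z)];uv=proj('top',W).astype(np.float32)
            acc=acc+cv2.remap(g,uv[None,:,0],uv[None,:,1],cv2.INTER_LINEAR)[0]/5
        hi=np.median(acc[20:40]);e=[]
        for side in(acc[:31],acc[30:]):
            lo=side[[0,1]].mean() if side is not None and len(e)==0 else acc[-2:].mean()
            th=(lo+hi)/2;b=side>th;j=np.nonzero(b[1:]!=b[:-1])[0][-1 if not e else 0]
            off=0 if not e else 30
            e.append(1000*(ys[j+off]+.001*(th-side[j])/(side[j+1]-side[j])))
        M.append((x0,sum(e)/2));print('x %.3f edges %.1f %.1f mid %.2f'%(x0,*e,sum(e)/2))
    M=np.array(M);c=np.polyfit(M[:,0],M[:,1],1);print('mean mid %.2f mm  slope deg %.2f'%(M[:,1].mean(),np.rad2deg(c[0]/1000)))
E
python3 - <<'E'
from m4 import *
a=avg(4);r=a[:2]-(O-.0034*EX);print('stack xy',r@EX,r@EY)
t=cams.get_image('top');cv2.imwrite('pics/t9.png',t)
prof(t,a[2]-.0498+.005,np.arange(-.128,-.077,.006))
print('old t8');prof(cv2.imread('pics/t8.png'),.0203,np.arange(-.134,-.088,.006))
E
```

```text
avg [ 0.4766 -0.1213  0.0646 79.2393  0.233  -0.1083 -2.7311] sd [0.0001 0.0002 0.     0.026 ] clock 32.2
stack xy -0.19339479674269142 -0.00236067083229455
x -0.128 edges -18.7 20.5 mid 0.89
x -0.122 edges -20.1 19.7 mid -0.20
x -0.116 edges -20.2 19.4 mid -0.41
x -0.110 edges -20.8 20.4 mid -0.24
x -0.104 edges -21.4 20.7 mid -0.39
x -0.098 edges -21.3 20.5 mid -0.42
x -0.092 edges -21.5 20.7 mid -0.41
x -0.086 edges -21.6 20.3 mid -0.63
x -0.080 edges -21.2 20.3 mid -0.47
mean mid -0.25 mm  slope deg -1.10
old t8
x -0.134 edges -23.3 15.2 mid -4.08
x -0.128 edges -23.6 15.5 mid -4.03
x -0.122 edges -23.9 15.2 mid -4.34
x -0.116 edges -23.8 15.5 mid -4.16
x -0.110 edges -24.9 16.2 mid -4.31
x -0.104 edges -25.0 16.2 mid -4.42
x -0.098 edges -24.8 16.5 mid -4.16
x -0.092 edges -25.0 16.4 mid -4.32
mean mid -4.23 mm  slope deg -0.31
```

Call:
apply_moves:
  plan:
    - [0,0,-0.08,0]
    - [0.045,0.245,0,0]
    - [0.045,0.245,0,0]
    - [0.045,0.245,0,0]
    - [0.045,0.245,0,0]
    - [0.045,0.245,0,0]
    - [0,0,0,0]
    - [0,0,0,0]

```text
clock: 32.92
ee_pos: [0.4811, -0.0963, 0.0629]
eef_rot: [-0.293, -3.128, -0.0]
wrist_force: [-0.4, -0.3, -3.0]
finger_gap: 0.249
grip_force: 59.4
```

```bash
python3 - <<'E'
from m4 import *
a=avg(3);r=a[:2]-(O-.0034*EX);print('stack xy',r@EX,r@EY)
t=cams.get_image('top');prof(t,a[2]-.0498+.005,np.arange(-.110,-.070,.006))
E
```

```text
avg [ 0.4809 -0.097   0.0629 79.2175 -0.554   0.0099 -2.1466] sd [0.     0.0002 0.     0.0187] clock 33.0667
stack xy -0.16874047365060177 -0.0021210227327507747
x -0.110 edges -2.3 22.8 mid 10.28
x -0.104 edges -20.4 22.1 mid 0.83
x -0.098 edges -20.9 20.8 mid -0.07
x -0.092 edges -21.0 20.8 mid -0.09
x -0.086 edges -21.2 20.7 mid -0.21
x -0.080 edges -20.9 20.6 mid -0.14
x -0.074 edges -20.9 20.8 mid -0.07
mean mid 1.51 mm  slope deg -11.30
```

Call:
apply_moves:
  plan:
    - [0.045,0.245,0,0]
    - [0.045,0.245,0,0]
    - [0.045,0.245,0,0]
    - [0.045,0.245,0,0]
    - [0.045,0.245,0,0]
    - [0.045,0.245,0,0]
    - [0.045,0.245,0,0]
    - [0,0,0,0]

```text
clock: 33.78
ee_pos: [0.4876, -0.061, 0.0629]
eef_rot: [0.292, 3.128, 0.001]
wrist_force: [0.3, 1.3, -2.9]
finger_gap: 0.25
grip_force: 59.4
```

Call:
apply_moves:
  plan:
    - [0.045,0.245,0,0]
    - [0.045,0.245,0,0]
    - [0.045,0.245,0,0]
    - [0.045,0.245,0,0]
    - [0.045,0.245,0,0]
    - [0.045,0.245,0,0]
    - [0,0,0,0]
    - [0,0,0,0]

```text
clock: 34.45
ee_pos: [0.4927, -0.0328, 0.0629]
eef_rot: [0.294, 3.128, 0.0]
wrist_force: [-0.1, -0.1, -3.1]
finger_gap: 0.248
grip_force: 59.4
```

```bash
python3 - <<'E'
from m4 import *
a=avg(3);r=a[:2]-(O-.0034*EX);print('stack xy',r@EX,r@EY)
E
```

```text
avg [ 0.4926 -0.0334  0.0629 79.2077  0.1716 -0.085  -2.4825] sd [0.     0.0001 0.     0.0161] clock 34.6
stack xy -0.1040869709716672 -0.0017294266716813044
```

Call:
apply_moves:
  plan:
    - [0.065,0.24,0,0]
    - [0.046,0.245,0,0]
    - [0.046,0.245,0,0]
    - [0.046,0.245,0,0]
    - [0.046,0.245,0,0]
    - [0,0,0,0]
    - [0,0,0,0]

```text
clock: 35.18
ee_pos: [0.4977, -0.0082, 0.0629]
eef_rot: [-0.293, -3.128, -0.0]
wrist_force: [-0.4, -1.1, -3.1]
finger_gap: 0.251
grip_force: 59.4
```

Call:
apply_moves:
  plan:
    - [0.02,0.1,0,0]
    - [0,0,0,0]
    - [0,0,0,0]

```text
clock: 35.43
ee_pos: [0.498, -0.007, 0.0629]
eef_rot: [-0.295, -3.128, 0.0]
wrist_force: [0.3, -0.6, -2.0]
finger_gap: 0.247
grip_force: 59.4
```

```bash
python3 - <<'E'
from m4 import *
a=avg(3);r=a[:2]-(O-.0034*EX);print('stack xy',r@EX,r@EY)
E
```

```text
avg [ 0.498  -0.0071  0.0629 79.1934  0.053   0.1358 -2.6115] sd [0.     0.     0.     0.0022] clock 35.5833
stack xy -0.07717782832151887 -0.0021295500126832278
```

Call:
apply_moves:
  plan:
    - [0,0,-0.05,0]
    - [0,0,0,0]
    - [0.009,0.05,0,0]
    - [0,0,0,0]
    - [0,0,0,0]

```text
clock: 36.0
ee_pos: [0.4982, -0.0057, 0.0619]
eef_rot: [-0.295, -3.128, -0.0]
wrist_force: [0.1, -0.6, -2.8]
finger_gap: 0.247
grip_force: 59.6
```

Call:
apply_moves:
  plan:
    - [0.009,0.05,0,0]
    - [0,0,0,0]
    - [0,0,0,0]

```text
clock: 36.25
ee_pos: [0.4983, -0.0048, 0.0619]
eef_rot: [-0.295, -3.128, 0.0]
wrist_force: [-0.4, 0.2, -2.0]
finger_gap: 0.248
grip_force: 59.4
```

Call:
apply_moves:
  plan:
    - [0.009,0.05,0,0]
    - [0,0,0,0]
    - [0,0,0,0]

```text
clock: 36.5
ee_pos: [0.4984, -0.0047, 0.0619]
eef_rot: [-0.296, -3.127, 0.001]
wrist_force: [-0.9, -3.8, -1.5]
finger_gap: 0.249
grip_force: 59.6
```

Call:
apply_moves:
  plan:
    - [0.009,0.05,0,0]
    - [0,0,-0.03,0]
    - [0,0,-0.03,0]
    - [0,0,0,0]
    - [0,0,0,0]

```text
clock: 36.92
ee_pos: [0.4984, -0.0047, 0.0618]
eef_rot: [-0.297, -3.127, 0.003]
wrist_force: [-5.0, -7.2, 12.4]
finger_gap: 0.251
grip_force: 61.6
```

```bash
python3 - <<'E'
from m4 import *
a=avg(3);r=a[:2]-(O-.0034*EX);print('stack xy',r@EX,r@EY)
E
```

```text
avg [ 0.4984 -0.0047  0.0618 79.1396 -5.6205 -7.0155 11.6218] sd [0.     0.     0.     0.0008] clock 37.0667
stack xy -0.07479167255233184 -0.00207582067104306
```

Call:
apply_moves:
  plan:
    - [0,0,0.04,0]
    - [0,0,0,0]

```text
clock: 37.23
ee_pos: [0.4984, -0.0047, 0.0619]
eef_rot: [-0.297, -3.127, 0.003]
wrist_force: [-2.4, -7.7, 3.0]
finger_gap: 0.249
grip_force: 60.4
```

Call:
apply_moves:
  plan:
    - [0,0,0,0]
    - [0,0,0,0]
    - [0,0,0,0]
    - [0,0,0,0]
  fingers: 0.0

```text
clock: 37.57
ee_pos: [0.4992, -0.002, 0.0617]
eef_rot: [0.294, 3.127, 0.001]
wrist_force: [0.5, 0.3, 0.9]
finger_gap: 0.5
grip_force: 0.0
```

Call:
apply_moves:
  plan:
    - [0,0,0.5,0]
    - [0,0,1,0]
    - [0,0,1,0]
    - [0,0,1,0]
    - [0,0,1,0]
    - [0,-1,1,0]
    - [0,-1,0,0]
    - [0,-1,0,0]

```text
clock: 38.23
ee_pos: [0.5002, -0.0629, 0.1741]
eef_rot: [0.292, 3.124, 0.001]
wrist_force: [-0.5, 0.1, -1.1]
finger_gap: 0.5
grip_force: 0.0
```

Call:
apply_moves:
  plan:
    - [0,-1,0,0]
    - [0,-1,0,0]
    - [0,-1,0,0]
    - [0,-1,0,0]
    - [0,-1,0,0]
    - [0,-1,0,0]
    - [0,-1,0,0]
    - [0,-1,0,0]

```text
clock: 38.9
ee_pos: [0.499, -0.2235, 0.1724]
eef_rot: [0.295, 3.127, 0.0]
wrist_force: [-0.2, 0.3, -0.0]
finger_gap: 0.502
grip_force: 0.0
```

```bash
python3 - <<'E'
from m4 import *
avg(3)
t=cams.get_image('top');s=cams.get_image('side');cv2.imwrite('pics/t10.png',t);cv2.imwrite('pics/s10.png',s)
placed(t,.0352);placed(t,-.0368)
a=cv2.resize(t[150:255,250:355],(400,400),interpolation=cv2.INTER_CUBIC);b=cv2.resize(s[145:250,250:355],(400,400),interpolation=cv2.INTER_CUBIC)
cv2.imwrite('pics/c8.png',np.hstack([a,b]))
E
```

```text
avg [ 0.4984 -0.2267  0.1724 78.9689  0.107  -1.2184  0.4457] sd [0.0001 0.0017 0.0002 0.0455] clock 39.05
x at centre 0.035061958499840104 ang deg 0.3124466048254812 width 0.026131911658272042 len ends -0.07757768448109009 0.07914370139387769
  y -0.07 x mean 0.03495355101592294 0.024495073146088946 40
  y -0.017 x mean 0.034776650601142725 0.025854035693136948 78
  y 0.052 x mean 0.035714286360931755 0.025363452958151643 42
x at centre -0.03578588552211859 ang deg 0.1516743269861949 width 0.03124631755926724 len ends -0.08167558156270913 0.07899423984047312
  y -0.07 x mean -0.03700680166223994 0.024832336614831682 41
  y -0.017 x mean -0.0349366522881393 0.031282069370568044 96
  y 0.052 x mean -0.03655204007590391 0.02419385411524629 41
```

View pics/c8.png

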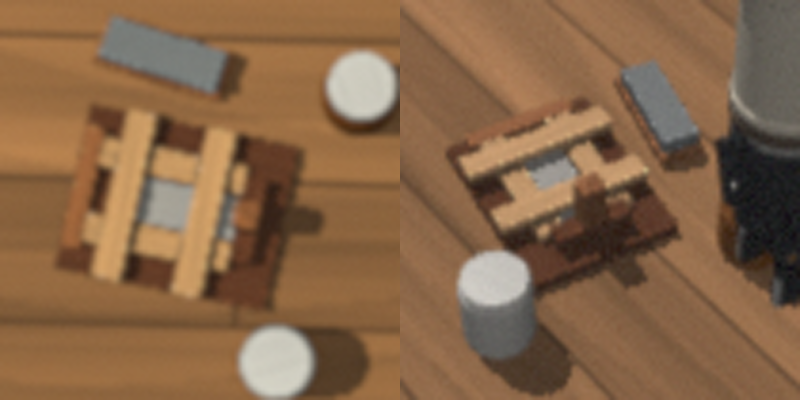

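The final view shows both slats on their marks, the blade under them, the bar against the slat ends, and jar, tin and stone standing as before.

```bash
python3 -c "
from cell import workorder
print(workorder.sign_off())"
```

```text
the job is handed in; nothing more can be done
None
```

The job is handed in at about 39 s: both slats lie within about 0.5 mm of their pencil marks, the gauge's cross-bar is pressed home against the slat ends, and jar, tin and stone look untouched in the last views.

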